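Start the temperature loggers and set them up in beakers for the oven check

ROBOT

A 6-joint arm with a two-finger parallel gripper is mounted at the origin on a cart in front of the work surface, level with it; the furniture and walls round the work are solid. World frame = base frame: x ahead of the robot, y to its left, z up, the work surface at z = 0. Lengths are in m, angles in degrees, forces in N, time in s.
With the tool pointing down it reaches from about 0.35 to 0.875 m from the base axis. Payload 4.2 kg.
Tool frame: the origin (TCP) lies on the centre line of the jaws, within the pads' length; the fingertips stand 25 mm ahead of it and the grasp point (between the pads) lies 6 mm ahead of it; z points along the fingers, y is the line along which they close (so a half turn about z gives the same grasp; the last joint's range is limited). The gripper opens to 85 mm and grips with 20 to 120 N. Pads are 22 mm wide; open, the fingers measure 114 mm over their backs; the gripper's body (76 mm by 85 mm) begins 54 mm behind the grasp point. The pads swing forward as they close: fully open they stand 13 mm farther back than shut.
Start: joints at [-57.949, 22.042, 0.453, 0, -68.411, -14.817], TCP at [0.185, -0.597, 0.256] pointing down, gripper open.
Joint ranges: [-179.83, 179.83], [-69.29, 118.12], [-61.27, 80.66], [-181.25, 117.63], [-171.15, -9.14], [-177.46, 177.46]. Speed limits (degrees/s): [159.86, 159.86, 180, 180, 180, 180].

INTERFACE

Orientations are given as [roll, pitch, yaw] about the fixed x, y, z axes, in that order (R = Rz(yaw) Ry(pitch) Rx(roll)).
In Python, from plant import read_state, read_camera, camera_info, sign_off gives the robot as it stands.
- The arm moves only by the shell command python3 -m inch 'ROWS' [FORCE]. ROWS is a JSON object whose one key "plan" holds a list of rows, each an object of numbers: "dx", "dy", "dz": the shift along the tool's x, y, z in cm; "roll": the turn about the tool's z in rad; "jaw": the finger opening in cm, from 0 to 8.54. A call has 1 to 12 rows; each row shifts and turns the commanded pose from where the row before left it, along the tool's axes as they then stand; what a row does not reach is not made up. A row lasts 1/8 s, in which the tool goes at most 62.5 mm and 10.7 degrees, less where a joint would pass 70% of its speed; a pose out of reach is approached as far as the arm can. A call is refused whole if a number of a shift passes 6.25 or a number of a turn 0.188, either way. A call with a gripper value outside its range is refused whole. The fingers move at their own pace and stop on an object; FORCE is the grip in N (left out, the last holds). Time passes only in rows, so rows that do not move let the fingers close. It gives the time, the measured TCP pose, the force, the opening and the grip force at its end, in the units of the state.
- read_state(): the state, without advancing time (a new reading comes with each control period).
- read_camera(name): name is "side" or "top" or "wrist"; returns the picture (400x640x3 uint8, red, green, blue); there is no depth.
- camera_info(name): a dict with "fx", "fy", "cx", "cy" (pixels), "dist" ([k1, k2, p1, p2, k3] as OpenCV has them; the pictures are not rectified), "cam_to_world" (4x4, takes a point from camera to world coordinates). Camera axes: x right, y down, z forward; pixel columns grow to the right and rows downward; lengths in m; the calibration is good to about 2 mm. A picture is of the moment at which its call begins: read the wrist's pose just before it. camera_info takes no time and is no camera call; for the wrist camera it gives the pose at the moment of the call.
- sign_off(): hands the job in; it is judged then, once.
The state is a dict: "clock": time; "q": joint angles; "joint_velocities": joint speeds; "joint_torque": joint torques, N m; "position": TCP position; "eef_rot": TCP orientation; "contact_force": force on the tool from outside, world axes, zero at the start; "moment": the same for the moment, N m; "finger_gap": finger opening in m; "finger_force": force on a finger pad.
Only numpy, scipy, OpenCV 4.12 (cv2) and the standard library are available. Lean on these libraries where they do the work, as an engineer would, in place of code of your own. Each camera call takes 0.05 s, during which the arm holds its last target. There are 200 camera calls.

TASK

Get the oven temperature check ready: start every temperature logger in the white rack by holding it and pushing its end button against the bench until it clicks and stays in, and stand each one, foot down, in a beaker of its own. The washed beakers are draining upside down on the ribbed mat, so turn one mouth up for each logger and stand it on the steel oven tray; a beaker that is not needed stays upside down on the mat. Never press a button with the fingers or inside a beaker, and leave the wash bottle, the stopwatch and the sample jar where they are.

Things in the scene. Friction and masses are not known exactly. Their poses are not given: they have to be found in the camera images.
- drain_mat: Grey ribbed draining mat, fixed, 124 mm (own x) by 310 mm (own y). Origin: centre of its underside. Round ribs run along its x, 25 mm apart in y (one at y = 0), their tops 6 mm above the bench; a beaker laid on its side along x settles between two ribs and does not roll (its axis is then about 35 mm above the bench).
- oven_tray: Flat stainless oven tray, fixed, 136 mm (own x) by 310 mm (own y); its floor is 3 mm above the bench, and a rolled lip, 6 mm wide, rises another 3 mm round the edge. Origin: centre of its underside. Room for three beakers side by side along y, 105 mm apart. Behind it (+x) the bench is bare for 120 mm, 50 mm to either side of its x axis.
- logger_rack: White logger rack, fixed: a deck 56 mm (own x) by 182 mm (own y), its top 108 mm above the bench, over a foot plate 120 mm (x) by 190 mm (y), with three 24 mm holes along y at -54, 0 and 54 mm. Origin: centre of its underside. The loggers hang in it by their heads. Between it and the back of the tray the light box's corner stands, 100 mm high: carry things over it.
- beaker_1: White 250 ml plastic beaker, 62 mm outside diameter, 83 mm high, about 50 mm clear inside, floor 3 mm thick, about 0.1 kg. Origin: centre of the outside of its bottom; z points from the bottom to the mouth (so it points down while the beaker drains upside down on the mat). It can be gripped across the outside anywhere along its height, and is stiff.
- beaker_2: White 250 ml plastic beaker, 62 mm outside diameter, 83 mm high, about 50 mm clear inside, floor 3 mm thick, about 0.1 kg. Origin: centre of the outside of its bottom; z points from the bottom to the mouth (so it points down while the beaker drains upside down on the mat). It can be gripped across the outside anywhere along its height, and is stiff.
- beaker_3: White 250 ml plastic beaker, 62 mm outside diameter, 83 mm high, about 50 mm clear inside, floor 3 mm thick, about 0.1 kg. Origin: centre of the outside of its bottom; z points from the bottom to the mouth (so it points down while the beaker drains upside down on the mat). It can be gripped across the outside anywhere along its height, and is stiff.
- logger_1: Temperature logger, 0.1 kg: steel shank 20 mm in diameter, 80 mm long, with a grey head 30 mm in diameter and 48 mm long on top; a black start button, 12 mm in diameter, stands out of the middle of the shank's foot. Origin: centre of the foot; z points from foot to head. It hangs in a rack hole by its head, foot down and clear of the bench. May be absent (None).
- logger_1_foot (a point): Centre of the flat end of the shank, where the button comes out (same point as the body's origin).
- logger_1_grip (a point): On the logger's axis, 108 mm above its foot: the middle of the upper part of the head, a good height to grip.
- logger_1_plunger: The start button itself; its origin lies on the logger's axis, 30 mm above the foot while the button is out, and z points from foot to head.
- logger_1_button (a joint): Start button's travel, m: 0 = out, 8 mm proud of the foot (off); 0.0085 = clicked in, just inside the foot's face, where it stays (running). A sprung detent holds it out: about 8 N starts it moving, then less and less up to 4 mm, where it snaps in by itself. It cannot be brought out again.
- logger_2: Temperature logger, 0.1 kg: steel shank 20 mm in diameter, 80 mm long, with a grey head 30 mm in diameter and 48 mm long on top; a black start button, 12 mm in diameter, stands out of the middle of the shank's foot. Origin: centre of the foot; z points from foot to head. It hangs in a rack hole by its head, foot down and clear of the bench. May be absent (None).
- logger_2_foot (a point): Centre of the flat end of the shank, where the button comes out (same point as the body's origin).
- logger_2_grip (a point): On the logger's axis, 108 mm above its foot: the middle of the upper part of the head, a good height to grip.
- logger_2_plunger: The start button itself; its origin lies on the logger's axis, 30 mm above the foot while the button is out, and z points from foot to head.
- logger_2_button (a joint): Start button's travel, m: 0 = out, 8 mm proud of the foot (off); 0.0085 = clicked in, just inside the foot's face, where it stays (running). A sprung detent holds it out: about 8 N starts it moving, then less and less up to 4 mm, where it snaps in by itself. It cannot be brought out again.
- logger_3: Temperature logger, 0.1 kg: steel shank 20 mm in diameter, 80 mm long, with a grey head 30 mm in diameter and 48 mm long on top; a black start button, 12 mm in diameter, stands out of the middle of the shank's foot. Origin: centre of the foot; z points from foot to head. It hangs in a rack hole by its head, foot down and clear of the bench. May be absent (None).
- logger_3_foot (a point): Centre of the flat end of the shank, where the button comes out (same point as the body's origin).
- logger_3_grip (a point): On the logger's axis, 108 mm above its foot: the middle of the upper part of the head, a good height to grip.
- logger_3_plunger: The start button itself; its origin lies on the logger's axis, 30 mm above the foot while the button is out, and z points from foot to head.
- logger_3_button (a joint): Start button's travel, m: 0 = out, 8 mm proud of the foot (off); 0.0085 = clicked in, just inside the foot's face, where it stays (running). A sprung detent holds it out: about 8 N starts it moving, then less and less up to 4 mm, where it snaps in by itself. It cannot be brought out again.
- wash_bottle_1: White plastic wash bottle with a bent spout, 197 mm high, a bystander. Origin: centre of its underside.
- stopwatch_1: Round black stopwatch lying flat, 66 x 60 x 19 mm, a bystander. Origin: centre of its underside.
- sample_jar_1: White screw jar with a green cap, 64 mm in diameter, 71 mm high, a bystander. Origin: centre of its underside.
There are look-alikes about, which are no part of the job. What is shaped like the beaker_2 but blue is not meant.

How it is judged:
By the outcome, as a careful person would: the job done as asked, in the order asked, and still so for the second after the job is handed in, with the robot touching nothing.
Of logger_1, logger_2, logger_3 only 2 to 3 are there at a start; the rules pass over those that are not, and their reading is None.
At some moment in a run one of logger_1, logger_2, logger_3 may be knocked a few centimetres aside while the robot is not near it.
It also fails if it takes over 210 s, if anything falls off the work surface, if the arm or the gripper's body presses on something with over 40 N, if the wrist force passes 120 N, or if a joint passes its speed limit or range.

## Working session

There is one attempt and no reset: what is moved stays moved. The work goes in short steps, Python scripts to look and compute and a shell command to move; the robot and the scene stay as the last step left them, time stands still between calls to the robot, and variables do not carry over. Pictures are saved under pics/ and viewed, at most 14 in all, crops included, and the job is handed in when it is done.

```bash
mkdir -p pics; cat > h.py <<'E'
import numpy as np, cv2
from plant import read_state, read_camera, camera_info
def snap(n,f):
    im=read_camera(n); cv2.imwrite('pics/'+f,im[:,:,::-1]); return im
def ray(info,u,v):
    K=np.array([[info['fx'],0,info['cx']],[0,info['fy'],info['cy']],[0,0,1]])
    p=cv2.undistortPoints(np.array([[[u,v]]],float),K,np.array(info['dist']))[0,0]
    T=np.array(info['cam_to_world']); return T[:3,3],T[:3,:3]@np.array([p[0],p[1],1])
def onz(info,u,v,z):
    o,d=ray(info,u,v); return o+d*(z-o[2])/d[2]
def proj(info,P):
    K=np.array([[info['fx'],0,info['cx']],[0,info['fy'],info['cy']],[0,0,1]])
    T=np.linalg.inv(np.array(info['cam_to_world']))
    return cv2.projectPoints(np.array(P,float).reshape(-1,3),cv2.Rodrigues(T[:3,:3])[0],T[:3,3],K,np.array(info['dist']))[0].reshape(-1,2)
E
python3 - <<'E'
from h import *
for n in('side','top'):
    snap(n,n+'0.png'); i=camera_info(n); print(n,i['fx'],np.round(i['cam_to_world'],3).tolist())
s=read_state(); print(s['clock'],s['position'],s['eef_rot'],s['finger_gap'])
E
```

```text
side 395.3229568077127 [[-1.0, -0.004, -0.0, 0.537], [-0.002, 0.532, -0.847, 1.402], [0.004, -0.847, -0.532, 0.996], [0.0, 0.0, 0.0, 1.0]]
top 375.41310432746604 [[-0.206, -0.757, 0.62, -0.512], [-0.979, 0.166, -0.121, 0.216], [-0.011, -0.632, -0.775, 1.425], [0.0, 0.0, 0.0, 1.0]]
0.1 [ 0.18505888 -0.59648282  0.25533028] [ 1.79887526e+02 -6.34067627e-03 -1.62773269e+02] 0.08515172463865965
```

View pics/top0.png

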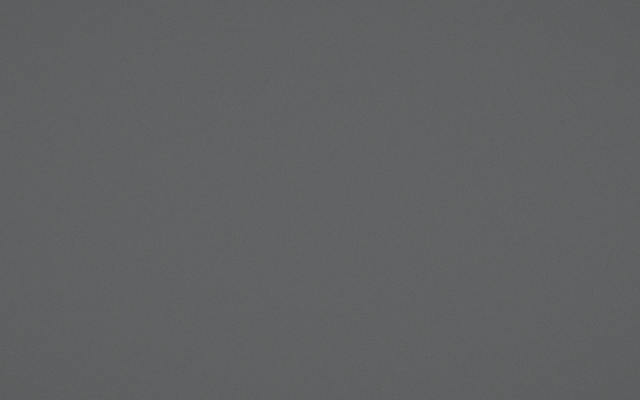

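View pics/side0.png

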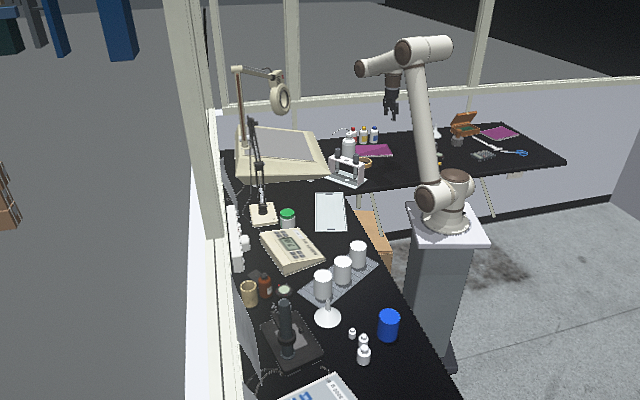

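The top camera is blocked and shows plain grey. In the side view, three white beakers stand upside down on the mat at (322,283), (343,270) and (358,254). A blue look-alike is at (388,325), the tray at (330,212), the rack at about (347,170) and the jar at (287,215). I'll enlarge the rack.

```bash
python3 - <<'E'
from h import *
im=cv2.imread('pics/side0.png')
a=cv2.resize(im[115:200,290:410],None,fx=6.5,fy=6.5,interpolation=cv2.INTER_CUBIC); cv2.imwrite('pics/c1.png',a)
i=camera_info('side')
for u,v in [(317,193),(345,193),(347,231),(315,231),(300,293),(353,242),(378,267),(330,305),(330,184),(367,185)]: print(u,v,np.round(onz(i,u,v,0.004),3))
i=camera_info('wrist'); print(i['fx'],np.round(i['cam_to_world'],3).tolist())
E
```

```text
317 193 [ 0.564 -0.217  0.004]
345 193 [ 0.43  -0.218  0.004]
347 231 [0.435 0.085 0.004]
315 231 [0.568 0.086 0.004]
300 293 [0.613 0.438 0.004]
353 242 [0.415 0.158 0.004]
378 267 [0.331 0.305 0.004]
330 305 [0.511 0.491 0.004]
330 184 [ 0.501 -0.303  0.004]
367 185 [ 0.317 -0.295  0.004]
349.2730620922074 [[-0.296, 0.914, 0.279, 0.113], [0.955, 0.282, 0.089, -0.619], [0.003, 0.293, -0.956, 0.373], [0.0, 0.0, 0.0, 1.0]]
```

View pics/c1.png

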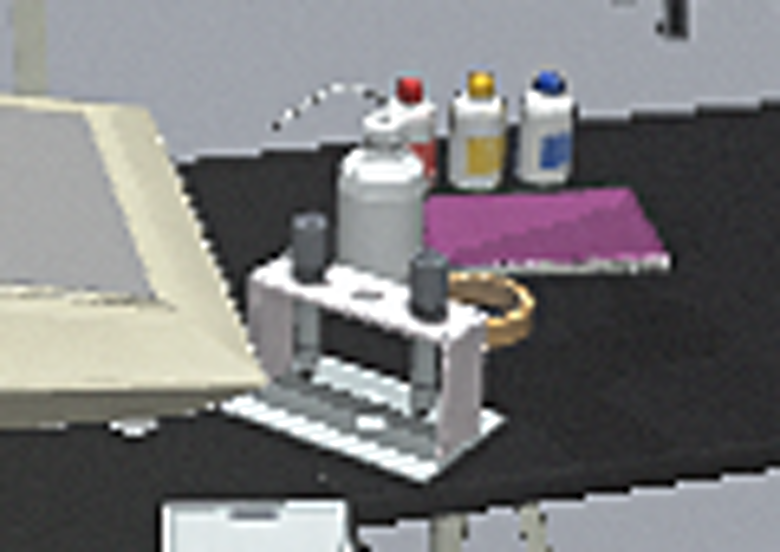

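Two loggers hang in the outer rack holes, with head tops near (338,148) and (356,154). The middle hole at (347,160) is empty and the wash bottle stands behind the rack. So two beakers are needed. Next I'll look with the wrist camera, rack first and then mat.

```bash
cat >> h.py <<'E'
def go(x,y,z,yaw=None):
    "print tool-frame move: total roll first, then shifts (cm) in the turned frame"
    s=read_state(); p=s['position']; w=s['eef_rot'][2]; yaw=w if yaw is None else yaw
    r=(w-yaw+180)%360-180; a=np.radians(yaw); d=np.array([x,y,z])-p
    print('roll %.3f rad (%.1f rows)'%(np.radians(r),abs(r)/10.7),'dx %.2f dy %.2f dz %.2f'%(100*(d[0]*np.cos(a)+d[1]*np.sin(a)),100*(d[0]*np.sin(a)-d[1]*np.cos(a)),-100*d[2]),'rows %.1f'%(np.linalg.norm(d)/.0625),'t',s['clock'])
E
python3 -m inch '{"plan":[{"dz":-5.5},{"dz":-5.5},{"dx":-5.4,"dy":2.8,"dz":-1},{"dx":-5.4,"dy":2.9,"dz":-1},{"dx":-5.4,"dy":2.9,"dz":-1},{"dx":-5.4,"dy":2.9,"dz":-1},{"dx":-5.4,"dy":2.9,"dz":-1},{},{}]}'
python3 - <<'E'
from h import *
i=camera_info('wrist'); snap('wrist','w_rack.png'); print(np.array2string(np.array(i['cam_to_world']),precision=3)); print(read_state()['position'],read_state()['eef_rot'])
np.save('rack_T.npy',i['cam_to_world'])
E
```

```text
[[-0.296  0.914  0.279  0.113]
 [ 0.955  0.282  0.089 -0.619]
 [ 0.003  0.293 -0.956  0.373]
 [ 0.     0.     0.     1.   ]]
[ 0.18508426 -0.59654691  0.25548076] [ 1.79904293e+02 -6.24005018e-03 -1.62771865e+02]$.plan[0]: bad value
```

View pics/w_rack.png

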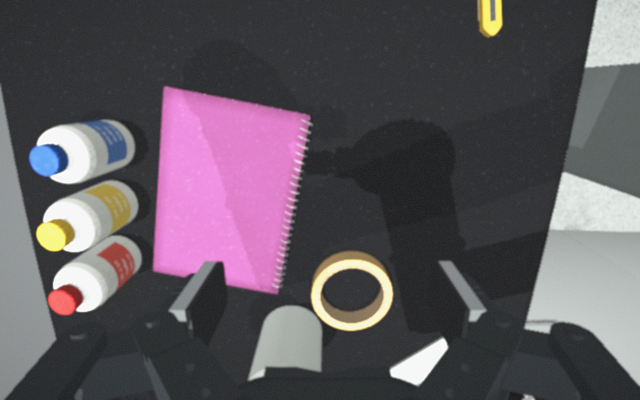

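The move was refused because every key is needed. This view shows only bystanders: the notebook, bottles and tape.

```bash
python3 -m inch '{"plan":[{"dx":0,"dy":0,"dz":-5.5,"roll":0,"jaw":8.5},{"dx":0,"dy":0,"dz":-5.5,"roll":0,"jaw":8.5},{"dx":-5.4,"dy":2.8,"dz":-1,"roll":0,"jaw":8.5},{"dx":-5.4,"dy":2.9,"dz":-1,"roll":0,"jaw":8.5},{"dx":-5.4,"dy":2.9,"dz":-1,"roll":0,"jaw":8.5},{"dx":-5.4,"dy":2.9,"dz":-1,"roll":0,"jaw":8.5},{"dx":-5.4,"dy":2.9,"dz":-1,"roll":0,"jaw":8.5},{"dx":-5,"dy":0,"dz":0,"roll":0,"jaw":8.5},{"dx":-4,"dy":0,"dz":0,"roll":0,"jaw":8.5},{"dx":0,"dy":0,"dz":0,"roll":0,"jaw":8.5}]}'
python3 - <<'E'
from h import *
i=camera_info('wrist'); snap('wrist','w_rack2.png'); print(np.array2string(np.array(i['cam_to_world']),precision=3)); print(read_state()['position'],read_state()['eef_rot'])
np.save('rack_T.npy',i['cam_to_world'])
E
```

```text
clock: 1.4
position: [0.4886, -0.3514, 0.4143]
eef_rot: [179.9, -0.1, -162.6]
contact_force: [-0.0, -0.2, -0.8]
finger_gap: 0.0853
finger_force: 0.0
[[-0.299  0.913  0.277  0.417]
 [ 0.954  0.285  0.09  -0.374]
 [ 0.003  0.291 -0.957  0.532]
 [ 0.     0.     0.     1.   ]]
[ 0.48722176 -0.35202972  0.41496707] [ 1.79900561e+02 -1.05899745e-01 -1.62665271e+02]
```

View pics/w_rack2.png

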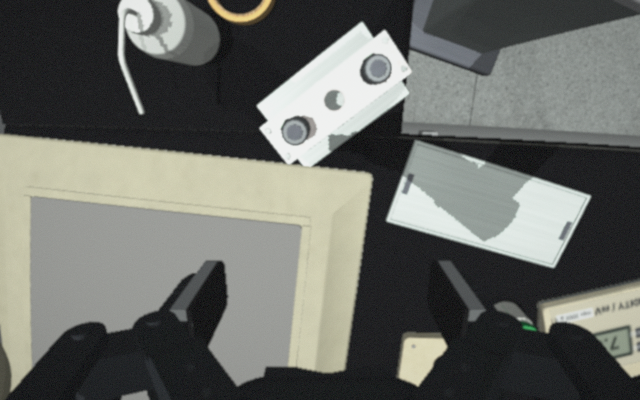

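The view shows logger heads at (295,130) and (377,68), the empty hole at (335,100), and tray corners at (418,141), (591,196), (555,268) and (387,222). The light box is on the left and the wash bottle at the upper left. I'll compute these positions and move over the mat.

```bash
python3 -m inch '{"plan":[{"dx":-1,"dy":5.9,"dz":0,"roll":0,"jaw":8.5},{"dx":-1,"dy":5.9,"dz":0,"roll":0,"jaw":8.5},{"dx":-1,"dy":5.9,"dz":0,"roll":0,"jaw":8.5},{"dx":-1,"dy":5.9,"dz":0,"roll":0,"jaw":8.5},{"dx":-1,"dy":5.9,"dz":0,"roll":0,"jaw":8.5},{"dx":-1,"dy":5.9,"dz":0,"roll":0,"jaw":8.5},{"dx":-1,"dy":5.9,"dz":0,"roll":0,"jaw":8.5},{"dx":-1,"dy":5.9,"dz":0,"roll":0,"jaw":8.5},{"dx":-1,"dy":5.9,"dz":0,"roll":0,"jaw":8.5},{"dx":-1,"dy":5.9,"dz":0,"roll":0,"jaw":8.5},{"dx":-1,"dy":5.9,"dz":0,"roll":0,"jaw":8.5},{"dx":0,"dy":0,"dz":0,"roll":0,"jaw":8.5}]}'
python3 - <<'E'
from h import *
i=camera_info('wrist'); 
R=dict(i); R['cam_to_world']=np.load('rack_T.npy')
for n,u,v,z in [('L_a',295,130,.156),('L_b',377,68,.156),('hole',335,100,.108),('t1',418,141,.006),('t2',591,196,.006),('t3',555,268,.006),('t4',387,222,.006)]: print(n,np.round(onz(R,u,v,z),4))
im=snap('wrist','w_mat.png'); np.save('mat_T.npy',i['cam_to_world'])
E
```

```text
clock: 2.95
position: [0.3985, 0.3017, 0.4153]
eef_rot: [-180.0, -0.1, -162.6]
contact_force: [0.2, -0.1, 0.5]
finger_gap: 0.0849
finger_force: 0.0
L_a [ 0.4615 -0.3943  0.156 ]
L_b [ 0.3764 -0.332   0.156 ]
hole [ 0.4197 -0.3618  0.108 ]
t1 [ 0.4394 -0.2216  0.006 ]
t2 [0.4343 0.0833 0.006 ]
t3 [0.5686 0.0877 0.006 ]
t4 [ 0.5754 -0.2215  0.006 ]
```

View pics/w_mat.png

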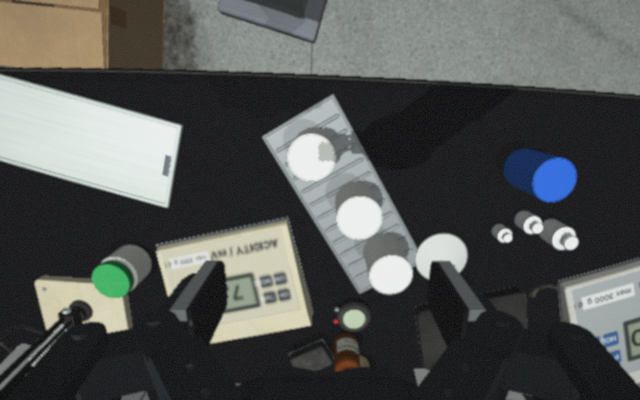

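In this view the three white beaker bottoms are at (311,157), (359,218) and (390,275). The blue look-alike is at (555,175), the green-capped jar at (112,278) and a bystander white disc at (442,257). Mat corners are at (263,137), (332,95) and (362,293). I'll measure the beaker tops and the mat frame.

```bash
python3 - <<'E'
from h import *
i=camera_info('wrist'); i['cam_to_world']=np.load('mat_T.npy')
im=cv2.imread('pics/w_mat.png'); m=(im.min(2)>225).astype(np.uint8)
n,l,st,c=cv2.connectedComponentsWithStats(m)
C=[]
for k in range(1,n):
    if st[k,4]>400 and 250<c[k,0]<480: 
        cnt=cv2.findContours((l==k).astype(np.uint8),0,2)[0][0]; (u,v),r=cv2.minEnclosingCircle(cnt)
        P=onz(i,u,v,.089); print(np.round((u,v,r),1),np.round(P,4),'diam',2*r/i['fx']*np.linalg.norm(P-i['cam_to_world'][:3,3])); C.append(P)
A,B,D=[onz(i,u,v,.003)for u,v in[(263,137),(332,95),(362,293)]]
print('mat',A,B,D,np.linalg.norm(A-B),np.linalg.norm(A-D))
cm=(B+D)/2; ey=(D-A)/np.linalg.norm(D-A); ex=(B-A)/np.linalg.norm(B-A); print('cen',cm,'ey',ey,'ex',ex)
for P in C: print((P-cm)@ey,(P-cm)@ex)
E
```

```text
[310.7 157.7  22.8] [0.4076 0.2828 0.089 ] diam 0.058949619069184
[358.7 216.5  21.8] [0.4649 0.3675 0.089 ] diam 0.05895425502376273
[390.  273.5  20.3] [0.5331 0.4382 0.089 ] diam 0.059822167764665805
mat [0.41453112 0.20572608 0.003     ] [0.3254147  0.28662006 0.003     ] [0.62308819 0.435821   0.003     ] 0.12035602944879001 0.31054746608173844
cen [0.47425144 0.36122053 0.003     ] ey [0.67157874 0.74093319 0.        ] ex [-0.74044003  0.67212244  0.        ]
-0.10282034226040851 -0.0033598820288277265
-0.0016087299300976566 0.011173354199228476
0.09659143784928136 0.008161446985456747
```

Two measured logger heads give two beakers needed; beaker A (0.408,0.283) and B (0.465,0.368) sit 0.10 m apart on the mat, as the sizes require. The tool can only turn about its vertical axis, so I'll push each beaker onto its side on the mat and then let it swing mouth-up from a grip near the rim. First I'll align the jaws with mat y.

```bash
python3 -m inch '{"plan":[{"dx":0,"dy":0,"dz":0,"roll":0.18,"jaw":8.5},{"dx":0,"dy":0,"dz":0,"roll":0.18,"jaw":8.5},{"dx":0,"dy":0,"dz":0,"roll":0.18,"jaw":8.5},{"dx":0,"dy":0,"dz":0,"roll":0.18,"jaw":8.5},{"dx":0,"dy":0,"dz":0,"roll":0.18,"jaw":8.5},{"dx":0,"dy":0,"dz":0,"roll":0.14,"jaw":8.5},{"dx":0,"dy":0,"dz":0,"roll":0,"jaw":8.5}]}'
python3 - <<'E'
from h import *
print(read_state()['q']); go(.4076,.2828,.073,137.8)
E
```

```text
clock: 3.88
position: [0.4357, 0.2666, 0.415]
eef_rot: [179.9, -2.3, 140.9]
contact_force: [-0.8, 0.5, -1.1]
finger_gap: 0.085
finger_force: 0.0
[  48.41551964    6.91264447    3.15994352   -2.27000844  -86.22608961
 -177.37811931]
roll 0.054 rad (0.3 rows) dx 3.17 dy -0.69 dz 34.20 rows 5.5 t 3.875
```

Joint 6 hit its range there, so I'll use the half-turn equivalent (yaw −42°).

```bash
python3 -m inch '{"plan":[{"dx":0,"dy":0,"dz":0,"roll":-0.18,"jaw":8.5},{"dx":0,"dy":0,"dz":0,"roll":-0.18,"jaw":8.5},{"dx":0,"dy":0,"dz":0,"roll":-0.18,"jaw":8.5},{"dx":0,"dy":0,"dz":0,"roll":-0.18,"jaw":8.5},{"dx":0,"dy":0,"dz":0,"roll":-0.18,"jaw":8.5},{"dx":0,"dy":0,"dz":0,"roll":-0.18,"jaw":8.5},{"dx":0,"dy":0,"dz":0,"roll":-0.18,"jaw":8.5},{"dx":0,"dy":0,"dz":0,"roll":-0.18,"jaw":8.5},{"dx":0,"dy":0,"dz":0,"roll":-0.18,"jaw":8.5},{"dx":0,"dy":0,"dz":0,"roll":-0.18,"jaw":8.5},{"dx":0,"dy":0,"dz":0,"roll":-0.18,"jaw":8.5},{"dx":0,"dy":0,"dz":0,"roll":-0.18,"jaw":8.5}]}' | head -3
python3 -m inch '{"plan":[{"dx":0,"dy":0,"dz":0,"roll":-0.18,"jaw":8.5},{"dx":0,"dy":0,"dz":0,"roll":-0.18,"jaw":8.5},{"dx":0,"dy":0,"dz":0,"roll":-0.18,"jaw":8.5},{"dx":0,"dy":0,"dz":0,"roll":-0.18,"jaw":8.5},{"dx":0,"dy":0,"dz":0,"roll":-0.18,"jaw":8.5},{"dx":0,"dy":0,"dz":0,"roll":-0.08,"jaw":8.5},{"dx":0,"dy":0,"dz":0,"roll":0,"jaw":8.5}]}' | head -3
python3 - <<'E'
from h import *
print(read_state()['q']); go(.4076,.2828,.073,-42.2)
E
```

```text
clock: 5.38
position: [0.434, 0.2686, 0.4151]
eef_rot: [178.2, 1.4, -94.7]
clock: 6.25
position: [0.4341, 0.2689, 0.4151]
eef_rot: [-179.9, 2.3, -39.0]
[ 48.72595213   6.88318697   3.14062125  -2.27338335 -86.21300161
   2.46311656]
roll 0.057 rad (0.3 rows) dx -2.90 dy 0.75 dz 34.21 rows 5.5 t 6.25
```

The saturation left a 2.3° tool tilt, which is tolerable, so `go()` will use the full rotation.

```bash
cat >> h.py <<'E'
from scipy.spatial.transform import Rotation as Rn
def go(x,y,z,yaw=None):
    "total roll first, then shifts (cm) along the turned tool axes; target is TCP"
    s=read_state(); p=s['position']; e=s['eef_rot']; yaw=e[2] if yaw is None else yaw
    r=(e[2]-yaw+180)%360-180
    R=Rn.from_euler('xyz',e,degrees=True)*Rn.from_euler('z',r,degrees=True)
    d=100*R.inv().apply(np.array([x,y,z])-p)
    print('roll %.3f (%.1f rows)'%(np.radians(r),abs(r)/10.3),'dx %.2f dy %.2f dz %.2f'%tuple(d),'rows %.1f'%(np.linalg.norm(d)/6.2),'t %.2f'%s['clock'],'pos',np.round(p,4),'rpy',np.round(e,1))
E
python3 -m inch '{"plan":[{"dx":0,"dy":0,"dz":0,"roll":0.056,"jaw":8.5},{"dx":-1.2,"dy":0.4,"dz":5,"roll":0,"jaw":8.5},{"dx":0,"dy":0.3,"dz":5,"roll":0,"jaw":8.5},{"dx":0,"dy":0,"dz":5,"roll":0,"jaw":8.5},{"dx":0,"dy":0,"dz":5,"roll":0,"jaw":8.5},{"dx":0,"dy":0,"dz":0,"roll":0,"jaw":8.5}]}'
python3 - <<'E'
from h import *
go(.4076,.2828,.073,-42.2); snap('wrist','w_a.png')
E
```

```text
clock: 7.0
position: [0.4131, 0.2759, 0.2123]
eef_rot: [179.5, 2.3, -42.2]
contact_force: [0.1, -0.1, 1.0]
finger_gap: 0.0848
finger_force: 0.0
roll 0.000 (0.0 rows) dx -0.32 dy -0.27 dz 13.95 rows 2.3 t 7.00 pos [0.4131 0.2759 0.2123] rpy [179.5   2.3 -42.2]
```

View pics/w_a.png

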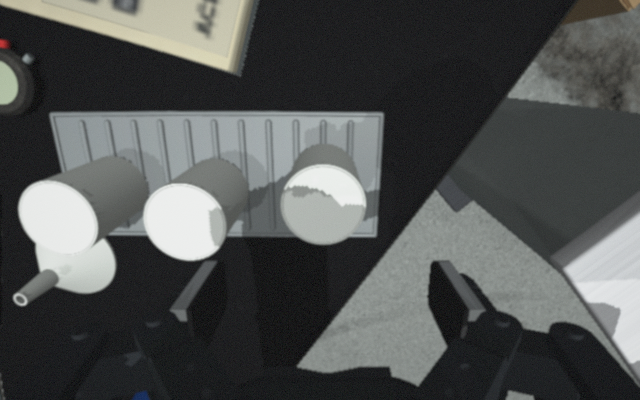

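Beaker A's bottom disc is at (323,204) between the finger line, with the mat upright in view (corners (52,113), (383,112), (377,237)). The bench beyond is clear apart from the pH meter corner at (240,75).

```bash
python3 - <<'E'
from h import *
i=camera_info('wrist')
P=onz(i,323.5,204,.089); A=onz(i,52,113,.002);B=onz(i,383,112,.002);C=onz(i,377,237,.002)
print(P,A,B,C,np.linalg.norm(A-B),np.linalg.norm(B-C)); ey=(A-B)/np.linalg.norm(A-B); print(np.degrees(np.arctan2(ey[1],ey[0])))
ex=np.array([ey[1],-ey[0],0]); cm=(A+C)/2; print(cm); 
for q in [(323.5,204),(185,222),(58,218)]: X=onz(i,*q,.089); print(X,(X-cm)@ex,(X-cm)@ey)
go(P[0],P[1],.073)
E
```

```text
[0.41009999 0.28483782 0.089     ] [0.62808103 0.43584018 0.002     ] [0.41703139 0.20560253 0.002     ] [0.32332784 0.28995708 0.002     ] 0.3123320718147652 0.12607952600984323
47.489762226026535
[0.47570443 0.36289863 0.002     ]
[0.41009999 0.28483782 0.089     ] 0.004386652867197839 -0.10187341032823533
[0.4694677  0.37190241 0.089     ] -0.010681499944789008 0.0024228946106232057
[0.53885688 0.4442345  0.089     ] -0.008407187750004638 0.1026307690122657
roll 0.000 (0.0 rows) dx -0.30 dy -0.27 dz 14.25 rows 2.3 t 7.05 pos [0.4148 0.2774 0.2153] rpy [179.9   2.2 -42.1]
```

```bash
python3 -m inch '{"plan":[{"dx":-0.3,"dy":-0.3,"dz":5,"roll":0,"jaw":8.5},{"dx":0,"dy":0,"dz":5,"roll":0,"jaw":8.5},{"dx":0,"dy":0,"dz":4.2,"roll":0,"jaw":8.5},{"dx":0,"dy":0,"dz":0,"roll":0,"jaw":8.5},{"dx":0,"dy":0,"dz":0,"roll":0,"jaw":5},{"dx":0,"dy":0,"dz":0,"roll":0,"jaw":5},{"dx":0,"dy":0,"dz":0,"roll":0,"jaw":5},{"dx":0,"dy":0,"dz":0,"roll":0,"jaw":5},{"dx":0,"dy":0,"dz":0,"roll":0,"jaw":5},{"dx":0,"dy":0,"dz":0,"roll":0,"jaw":5}]}' 30
```

```text
clock: 8.3
position: [0.412, 0.2875, 0.0763]
eef_rot: [-179.7, 2.3, -42.0]
contact_force: [-0.5, -0.4, 5.7]
finger_gap: 0.0617
finger_force: 31.5
```

```bash
python3 -m inch '{"plan":[{"dx":0,"dy":0,"dz":-1.5,"roll":0,"jaw":5},{"dx":-1.7,"dy":0,"dz":0,"roll":0,"jaw":5},{"dx":-1.7,"dy":0,"dz":0,"roll":0,"jaw":5},{"dx":0,"dy":0,"dz":0,"roll":0,"jaw":5},{"dx":0,"dy":0,"dz":0.8,"roll":0,"jaw":5},{"dx":0,"dy":0,"dz":0.6,"roll":0,"jaw":5},{"dx":0,"dy":0,"dz":0,"roll":0,"jaw":5},{"dx":0,"dy":0,"dz":0,"roll":0,"jaw":8.5},{"dx":0,"dy":0,"dz":0,"roll":0,"jaw":8.5},{"dx":0,"dy":0,"dz":-5,"roll":0,"jaw":8.5},{"dx":0,"dy":0,"dz":-5,"roll":0,"jaw":8.5},{"dx":0,"dy":0,"dz":0,"roll":0,"jaw":8.5}]}'
python3 - <<'E'
from h import *
i=camera_info('wrist'); im=snap('wrist','w_a2.png'); go(.4,.3,.1)
m=(im[:,:,:].min(2)>150).astype(np.uint8); m[:, :260]=0; m[:,400:]=0
cv2.imwrite('pics/w_a2m.png',np.hstack([im[100:300,200:460,::-1],cv2.merge([m*255]*3)[100:300,200:460]]))
E
```

```text
clock: 9.8
position: [0.3901, 0.308, 0.1797]
eef_rot: [-179.5, 2.3, -42.0]
contact_force: [-0.4, 0.1, -0.6]
finger_gap: 0.085
finger_force: 0.0
roll 0.000 (0.0 rows) dx 1.60 dy -0.22 dz 7.67 rows 1.3 t 9.85 pos [0.3888 0.3068 0.1773] rpy [-179.8    2.3  -42.1]
```

View pics/w_a2m.png

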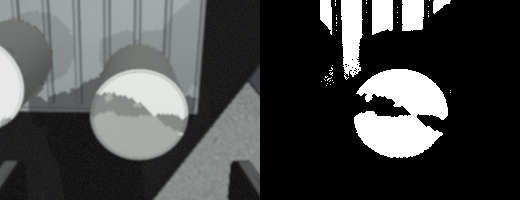

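Beaker A stands moved toward the mat's near edge, centred at (338,214). Now I'll push it over toward mat +x with closed fingers near its top.

```bash
python3 -m inch '{"plan":[{"dx":-3,"dy":0,"dz":0,"roll":0,"jaw":0},{"dx":-2.6,"dy":0,"dz":0,"roll":0,"jaw":0},{"dx":0,"dy":0,"dz":0,"roll":0,"jaw":0},{"dx":0,"dy":0,"dz":0,"roll":0,"jaw":0},{"dx":0,"dy":0,"dz":4,"roll":0,"jaw":0},{"dx":0,"dy":0,"dz":4,"roll":0,"jaw":0},{"dx":0,"dy":0,"dz":0,"roll":0,"jaw":0}]}'
python3 -m inch '{"plan":[{"dx":1.2,"dy":0,"dz":0,"roll":0,"jaw":0},{"dx":1,"dy":0,"dz":0,"roll":0,"jaw":0},{"dx":1,"dy":0,"dz":0,"roll":0,"jaw":0},{"dx":1,"dy":0,"dz":0,"roll":0,"jaw":0},{"dx":1,"dy":0,"dz":0,"roll":0,"jaw":0},{"dx":1,"dy":0,"dz":0,"roll":0,"jaw":0},{"dx":0,"dy":0,"dz":-3,"roll":0,"jaw":0},{"dx":-3,"dy":0,"dz":-5,"roll":0,"jaw":8.5},{"dx":-3,"dy":0,"dz":-5,"roll":0,"jaw":8.5},{"dx":0,"dy":0,"dz":0,"roll":0,"jaw":8.5},{"dx":0,"dy":0,"dz":0,"roll":0,"jaw":8.5}]}'
python3 - <<'E'
from h import *
i=camera_info('wrist'); im=snap('wrist','w_a3.png'); np.save('a3_T.npy',i['cam_to_world']); go(.4,.3,.1)
E
```

```text
clock: 10.72
position: [0.3436, 0.3431, 0.0952]
eef_rot: [179.5, 2.2, -42.2]
contact_force: [0.1, -0.5, -0.2]
finger_gap: -0.0001
finger_force: 0.0
clock: 12.1
position: [0.3494, 0.3401, 0.2275]
eef_rot: [179.9, 2.3, -42.1]
contact_force: [-0.6, -0.2, -0.3]
finger_gap: 0.072
finger_force: 0.0
roll 0.000 (0.0 rows) dx 6.92 dy -0.48 dz 12.41 rows 2.3 t 12.15 pos [0.3494 0.3398 0.2268] rpy [179.8   2.3 -42.1]
```

View pics/w_a3.png

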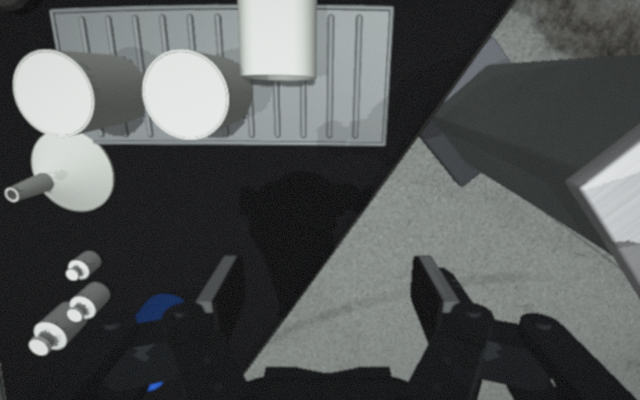

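Beaker A toppled and lies along mat x at columns 240–317, with its mouth edge near row 75 facing the mat's near side. I'll measure its axis and mouth end.

```bash
python3 - <<'E'
from h import *
i=camera_info('wrist'); i['cam_to_world']=np.load('a3_T.npy')
im=cv2.imread('pics/w_a3.png')
print(im[50:90:2,278,1]); print(im[40,232:326:2,1]); print(im[72,232:326:2,1])
cm=np.array([.4757,.3629,0]); a=np.radians(47.6); ey=np.array([np.cos(a),np.sin(a),0]); ex=np.array([ey[1],-ey[0],0])
for u,v,z in [(239,40,.035),(317,40,.035),(240,70,.035),(317,70,.035),(278,70,.035),(278,79,.035),(278,79,.008),(278,70,.066)]:
    X=onz(i,u,v,z); print((u,v,z),np.round(X,4),'own',np.round((X-cm)@ex,4),np.round((X-cm)@ey,4))
E
```

```text
[229 231 230 230 231 231 230 230 231 231 231 231 206 172 173 123  78  76
 103 115]
[161 162 163 155 171 191 205 216 221 226 229 228 230 230 230 229 229 228
 229 229 229 230 229 229 229 229 230 230 229 229 230 228 226 224 219 215
 208 200 188 175 158 136 129 152 151 153 152]
[105 101 106 107 126 168 201 216 222 227 230 231 231 231 231 232 231 230
 230 231 230 231 231 231 230 230 232 230 231 231 231 230 229 225 222 216
 213 201 190 175 160 134 132 149 150 150 151]
(239, 40, 0.035) [0.4781 0.3199 0.035 ] own 0.0308 -0.0301
(317, 40, 0.035) [0.4353 0.2732 0.035 ] own 0.0307 -0.0935
(240, 70, 0.035) [0.4615 0.3361 0.035 ] own 0.0075 -0.0294
(317, 70, 0.035) [0.4182 0.2889 0.035 ] own 0.0075 -0.0934
(278, 70, 0.035) [0.44   0.3128 0.035 ] own 0.0074 -0.0611
(278, 79, 0.035) [0.4349 0.3178 0.035 ] own 0.0003 -0.0608
(278, 79, 0.008) [0.4373 0.3205 0.008 ] own 0.0002 -0.0572
(278, 70, 0.066) [0.4368 0.3102 0.066 ] own 0.0068 -0.0652
```

Width 64 mm and axis at rib gap −62 mm both agree with the given sizes. The mouth is at mat x≈0.003. I'll grip it at mat x≈0.038, which clears the neighbour, and lift gently.

```bash
python3 - <<'E'
from h import *
go(.462,.2915,.046)
E
```

```text
roll 0.000 (0.0 rows) dx 12.30 dy -4.03 dz 17.59 rows 3.5 t 12.15 pos [0.3494 0.3398 0.2268] rpy [179.8   2.3 -42.1]
```

```bash
python3 -m inch '{"plan":[{"dx":4.1,"dy":-1.4,"dz":0,"roll":0,"jaw":8.5},{"dx":4.1,"dy":-1.3,"dz":0,"roll":0,"jaw":8.5},{"dx":4.1,"dy":-1.3,"dz":2.6,"roll":0,"jaw":8.5},{"dx":0,"dy":0,"dz":0,"roll":0,"jaw":8.5},{"dx":0,"dy":0,"dz":5,"roll":0,"jaw":8.5},{"dx":0,"dy":0,"dz":5,"roll":0,"jaw":8.5},{"dx":0,"dy":0,"dz":4.9,"roll":0,"jaw":8.5},{"dx":0,"dy":0,"dz":0,"roll":0,"jaw":8.5},{"dx":0,"dy":0,"dz":0,"roll":0,"jaw":5},{"dx":0,"dy":0,"dz":0,"roll":0,"jaw":5},{"dx":0,"dy":0,"dz":0,"roll":0,"jaw":5},{"dx":0,"dy":0,"dz":0,"roll":0,"jaw":5}]}' 20
python3 -m inch '{"plan":[{"dx":0,"dy":0,"dz":0,"roll":0,"jaw":5},{"dx":0,"dy":0,"dz":-3,"roll":0,"jaw":5},{"dx":0,"dy":0,"dz":-4,"roll":0,"jaw":5},{"dx":2,"dy":0,"dz":-4,"roll":0,"jaw":5},{"dx":0,"dy":0,"dz":0,"roll":0,"jaw":5},{"dx":0,"dy":0,"dz":0,"roll":0,"jaw":5}]}'
python3 - <<'E'
from h import *
im=snap('wrist','w_a4.png'); go(.4,.3,.1)
E
```

```text
clock: 13.65
position: [0.4593, 0.2892, 0.0496]
eef_rot: [179.4, 2.3, -42.2]
contact_force: [-6.3, -6.3, 4.0]
finger_gap: 0.0611
finger_force: 20.8
clock: 14.4
position: [0.4804, 0.2765, 0.1586]
eef_rot: [-179.9, 2.3, -42.1]
contact_force: [-0.4, -0.2, -1.5]
finger_gap: 0.0605
finger_force: 23.3
roll 0.000 (0.0 rows) dx -7.29 dy 3.60 dz 6.06 rows 1.6 t 14.45 pos [0.48   0.2763 0.1576] rpy [180.    2.3 -42.1]
```

View pics/w_a4.png

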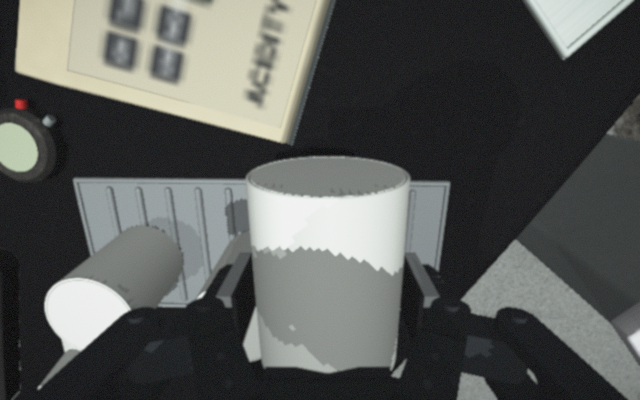

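The beaker is held horizontal (bottom ellipse at (328,177)), so the pads don't let it swing from near its centre. I'll lay it back in the far rib gap and regrip close to the mouth.

```bash
python3 - <<'E'
from h import *
go(.4231,.2585,.051,-42.4)
E
```

```text
roll 0.005 (0.0 rows) dx -2.57 dy 5.15 dz 10.77 rows 2.0 t 14.45 pos [0.48   0.2763 0.1576] rpy [180.    2.3 -42.1]
```

```bash
python3 -m inch '{"plan":[{"dx":-1.3,"dy":2.5,"dz":2,"roll":0.005,"jaw":5},{"dx":-1.3,"dy":2.6,"dz":2,"roll":0,"jaw":5},{"dx":0,"dy":0,"dz":3,"roll":0,"jaw":5},{"dx":0,"dy":0,"dz":2.5,"roll":0,"jaw":5},{"dx":0,"dy":0,"dz":1.3,"roll":0,"jaw":5},{"dx":0,"dy":0,"dz":0,"roll":0,"jaw":5},{"dx":0,"dy":0,"dz":0,"roll":0,"jaw":7.5},{"dx":0,"dy":0,"dz":0,"roll":0,"jaw":7.5},{"dx":0,"dy":0,"dz":0,"roll":0,"jaw":7.5},{"dx":-1,"dy":0,"dz":0,"roll":0,"jaw":7.5},{"dx":-1,"dy":0,"dz":0,"roll":0,"jaw":7.5},{"dx":0,"dy":0,"dz":0,"roll":0,"jaw":7.5}]}'
python3 -m inch '{"plan":[{"dx":0,"dy":0,"dz":0,"roll":0,"jaw":5},{"dx":0,"dy":0,"dz":0,"roll":0,"jaw":5},{"dx":0,"dy":0,"dz":0,"roll":0,"jaw":5},{"dx":0,"dy":0,"dz":0,"roll":0,"jaw":5},{"dx":0,"dy":0,"dz":-3,"roll":0,"jaw":5},{"dx":0,"dy":0,"dz":-5,"roll":0,"jaw":5},{"dx":0,"dy":0,"dz":-5,"roll":0,"jaw":5},{"dx":0,"dy":0,"dz":0,"roll":0,"jaw":5},{"dx":0,"dy":0,"dz":0,"roll":0,"jaw":5}]}' 20
python3 - <<'E'
from h import *
im=snap('wrist','w_a5.png'); go(.4,.3,.1)
im=cv2.imread('pics/w_a5.png'); cv2.imwrite('pics/w_a5c.png',cv2.resize(im,(400,250)))
E
```

```text
clock: 15.95
position: [0.4084, 0.2732, 0.0513]
eef_rot: [180.0, 2.3, -42.3]
contact_force: [0.4, 0.1, -0.3]
finger_gap: 0.0748
finger_force: 0.0
clock: 17.08
position: [0.4125, 0.2686, 0.1804]
eef_rot: [179.9, 2.3, -42.4]
contact_force: [-0.5, -0.7, -1.3]
finger_gap: 0.0613
finger_force: 22.9
roll 0.000 (0.0 rows) dx -2.71 dy -1.53 dz 8.08 rows 1.4 t 17.12 pos [0.4122 0.2684 0.1797] rpy [179.8   2.3 -42.4]
```

View pics/w_a5c.png

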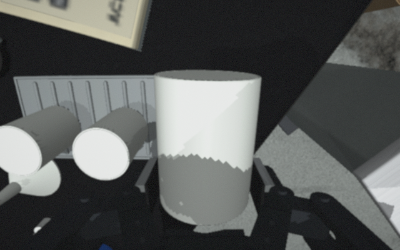

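The beaker is gripped near the mouth and still looks roughly horizontal (bottom edge at about (330,115) in the full picture). I'll write a droop estimator from the row of the far rim, then ease the grip.

```bash
cat >> h.py <<'E'
def droop(L=.069,name='wrist'):
    "droop angle of held beaker from first bright row on its centre columns vs predicted far-rim silhouette"
    s=read_state(); i=camera_info('wrist'); im=read_camera('wrist').astype(int)
    R=Rn.from_euler('xyz',s['eef_rot'],degrees=True); g=s['position']+R.apply([0,0,.001])
    ux=R.apply([1,0,0]); up=R.apply([0,0,-1])
    print('g',np.round(g,3))
    for th in range(-10,101,10):
        t=np.radians(th); a=np.cos(t)*ux-np.sin(t)*up; n=np.sin(t)*ux+np.cos(t)*up
        print(th,np.round(proj(i,[g+L*a+.031*n,g+L*a-.031*n,g-.014*a+.031*n,g-.014*a-.031*n])).astype(int).tolist())
    for c in (300,325,350): print(c,[int(x) for x in im[::8,c,:].min(1)])
E
python3 - <<'E'
from h import *
droop()
E
python3 -m inch '{"plan":[{"dx":0,"dy":0,"dz":0,"roll":0,"jaw":6.1},{"dx":0,"dy":0,"dz":0,"roll":0,"jaw":6.1},{"dx":0,"dy":0,"dz":0,"roll":0,"jaw":6.1}]}'
```

```text
g [0.412 0.268 0.179]
-10 [[327, 148], [327, 96], [327, 389], [327, 271]]
0 [[327, 115], [327, 106], [327, 384], [327, 284]]
10 [[327, 96], [327, 120], [327, 375], [327, 296]]
20 [[327, 89], [327, 136], [327, 362], [327, 309]]
30 [[327, 90], [327, 153], [327, 346], [327, 322]]
40 [[327, 97], [327, 172], [327, 327], [327, 334]]
50 [[327, 108], [327, 192], [327, 306], [327, 346]]
60 [[327, 122], [327, 212], [327, 286], [327, 357]]
70 [[327, 139], [327, 232], [327, 266], [327, 368]]
80 [[327, 156], [327, 254], [327, 248], [327, 377]]
90 [[327, 175], [327, 276], [327, 233], [327, 384]]
100 [[327, 195], [327, 298], [327, 221], [327, 389]]
300 [24, 28, 31, 23, 22, 18, 23, 31, 28, 23, 28, 21, 28, 29, 95, 113, 188, 231, 231, 231, 232, 231, 231, 232, 232, 230, 232, 231, 225, 220, 220, 152, 133, 131, 130, 129, 131, 130, 131, 128, 127, 128, 129, 130, 158, 14, 21, 21, 34, 21]
325 [28, 24, 24, 31, 32, 23, 29, 29, 30, 29, 27, 26, 31, 31, 91, 113, 137, 231, 231, 232, 232, 230, 232, 231, 231, 232, 229, 230, 228, 229, 230, 213, 132, 135, 133, 133, 135, 134, 132, 135, 132, 132, 133, 133, 133, 115, 128, 24, 26, 23]
350 [29, 26, 23, 24, 26, 28, 24, 29, 28, 33, 22, 28, 19, 32, 67, 110, 107, 231, 231, 231, 232, 231, 231, 227, 226, 226, 226, 225, 226, 224, 225, 224, 207, 132, 130, 131, 131, 131, 131, 129, 130, 132, 129, 129, 128, 125, 98, 23, 21, 21]
clock: 17.55
position: [0.4129, 0.2691, 0.1806]
eef_rot: [179.9, 2.3, -42.4]
contact_force: [1.3, 0.3, -1.3]
finger_gap: 0.061
finger_force: 12.9
```

Prediction against pixels gives no droop, and setting the jaw to 6.1 cm cuts the grip to 13 N. I'll lower it and ease further.

```bash
python3 -m inch '{"plan":[{"dx":0,"dy":0,"dz":4,"roll":0,"jaw":6.1},{"dx":0,"dy":0,"dz":3.5,"roll":0,"jaw":6.1},{"dx":0,"dy":0,"dz":0,"roll":0,"jaw":6.12},{"dx":0,"dy":0,"dz":0,"roll":0,"jaw":6.12}]}'|tail -2
python3 - <<'E'
from h import *
droop()
E
python3 -m inch '{"plan":[{"dx":0,"dy":0,"dz":0,"roll":0,"jaw":6.14},{"dx":0,"dy":0,"dz":0,"roll":0,"jaw":6.14},{"dx":0,"dy":0,"dz":0,"roll":0,"jaw":6.14}]}'|tail -2
python3 - <<'E'
from h import *
im=read_camera('wrist'); print([int(x) for x in im[:200:8,325,:].min(1)])
E
```

```text
finger_gap: 0.0615
finger_force: 1.8
g [0.411 0.272 0.106]
-10 [[327, 148], [327, 96], [327, 389], [327, 271]]
0 [[327, 115], [327, 106], [327, 384], [327, 284]]
10 [[327, 96], [327, 120], [327, 375], [327, 296]]
20 [[327, 89], [327, 136], [327, 362], [327, 309]]
30 [[327, 90], [327, 153], [327, 346], [327, 322]]
40 [[327, 97], [327, 172], [327, 327], [327, 334]]
50 [[327, 108], [327, 191], [327, 306], [327, 346]]
60 [[327, 122], [327, 212], [327, 286], [327, 357]]
70 [[327, 139], [327, 232], [327, 266], [327, 368]]
80 [[327, 156], [327, 254], [327, 248], [327, 377]]
90 [[327, 175], [327, 276], [327, 233], [327, 384]]
100 [[327, 195], [327, 298], [327, 221], [327, 389]]
300 [31, 27, 32, 26, 33, 32, 35, 33, 27, 29, 31, 35, 33, 39, 37, 86, 227, 227, 229, 227, 227, 227, 227, 228, 228, 229, 227, 228, 220, 203, 142, 141, 143, 141, 144, 143, 142, 145, 152, 151, 153, 150, 44, 15, 30, 27, 22, 29, 30, 27]
325 [32, 30, 29, 33, 32, 36, 30, 40, 32, 34, 31, 35, 33, 29, 30, 233, 233, 233, 233, 234, 234, 233, 233, 232, 226, 223, 222, 222, 223, 223, 180, 148, 146, 146, 147, 145, 146, 152, 164, 165, 163, 161, 100, 24, 24, 18, 17, 21, 26, 28]
350 [30, 33, 34, 32, 32, 35, 36, 35, 31, 31, 30, 26, 34, 22, 26, 166, 228, 228, 228, 229, 223, 221, 220, 220, 222, 221, 221, 221, 220, 222, 220, 145, 144, 144, 144, 143, 145, 149, 162, 161, 161, 160, 62, 29, 26, 33, 30, 29, 32, 25]
finger_gap: 0.0609
finger_force: 0.0
[33, 33, 35, 32, 37, 33, 30, 37, 32, 34, 35, 34, 35, 36, 38, 36, 56, 171, 185, 185, 169, 160, 137, 137, 134]
```

At 1.8 N it drooped to about 50–60°, and then the grip read 0 N. I need to look now.

```bash
python3 - <<'E'
from h import *
a=snap('wrist','x1.png'); b=snap('side','x2.png')
c=cv2.resize(b[170:320,250:430],(480,400),interpolation=cv2.INTER_CUBIC)
cv2.imwrite('pics/x3.png',np.hstack([cv2.resize(a,(320,400))[:,:,::-1],c[:,:,::-1]])); go(.4,.3,.1)
E
```

```text
roll 0.000 (0.0 rows) dx -2.71 dy -1.40 dz 0.73 rows 0.5 t 18.62 pos [0.4108 0.2712 0.1063] rpy [180.    2.3 -42.4]
```

View pics/x3.png

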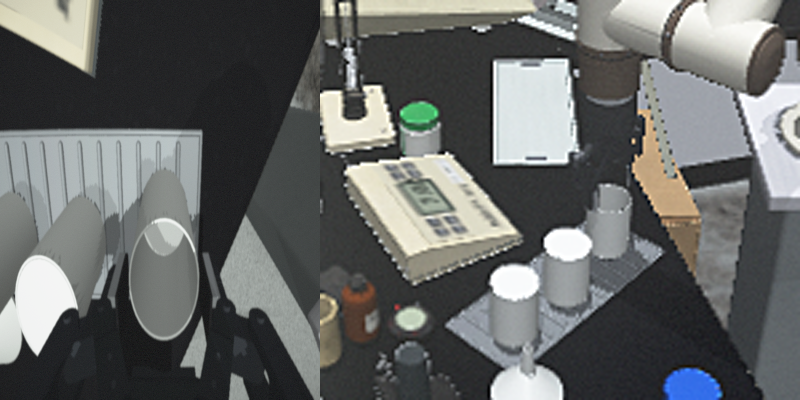

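The side crop shows beaker A standing mouth up on the mat end at about (610,220) in the crop. In the wrist view its rim sits between the fingers at (326,280). I'll lower, grip properly and carry it to the tray.

```bash
python3 -m inch '{"plan":[{"dx":0,"dy":0,"dz":0,"roll":0,"jaw":8},{"dx":0,"dy":0,"dz":0,"roll":0,"jaw":8},{"dx":0,"dy":0,"dz":1.5,"roll":0,"jaw":8},{"dx":0,"dy":0,"dz":1.5,"roll":0,"jaw":8},{"dx":0,"dy":0,"dz":0,"roll":0,"jaw":5},{"dx":0,"dy":0,"dz":0,"roll":0,"jaw":5},{"dx":0,"dy":0,"dz":0,"roll":0,"jaw":5},{"dx":0,"dy":0,"dz":0,"roll":0,"jaw":5},{"dx":0,"dy":0,"dz":0,"roll":0,"jaw":5}]}' 35
python3 -m inch '{"plan":[{"dx":0,"dy":0,"dz":-5,"roll":0,"jaw":5},{"dx":0,"dy":0,"dz":-5,"roll":0,"jaw":5},{"dx":0,"dy":0,"dz":-4,"roll":0,"jaw":5},{"dx":0,"dy":0,"dz":0,"roll":0,"jaw":5}]}'
python3 - <<'E'
from h import *
go(.504,.037,.09)
im=read_camera('wrist'); m=im.min(2); print([int(x) for x in m[::8,325]])
E
```

```text
clock: 19.75
position: [0.4098, 0.2719, 0.0763]
eef_rot: [180.0, 2.3, -42.4]
contact_force: [0.1, 0.0, -0.6]
finger_gap: 0.061
finger_force: 38.4
clock: 20.25
position: [0.4153, 0.2694, 0.2197]
eef_rot: [-179.5, 2.3, -42.3]
contact_force: [-0.5, 0.8, -1.7]
finger_gap: 0.0604
finger_force: 39.0
roll 0.000 (0.0 rows) dx 22.70 dy 11.30 dz 11.99 rows 4.5 t 20.25 pos [0.4153 0.2694 0.2197] rpy [-179.5    2.3  -42.3]
[31, 27, 26, 22, 32, 28, 30, 30, 29, 28, 28, 30, 30, 33, 33, 157, 131, 128, 128, 127, 137, 92, 90, 124, 124, 123, 123, 123, 125, 122, 125, 118, 151, 146, 144, 108, 107, 108, 106, 106, 104, 105, 105, 106, 105, 105, 102, 25, 22, 31]
```

```bash
python3 -m inch '{"plan":[{"dx":4.5,"dy":2.3,"dz":0,"roll":0,"jaw":5},{"dx":4.6,"dy":2.25,"dz":0,"roll":0,"jaw":5},{"dx":4.5,"dy":2.25,"dz":0,"roll":0,"jaw":5},{"dx":4.5,"dy":2.25,"dz":0,"roll":0,"jaw":5},{"dx":4.6,"dy":2.25,"dz":0,"roll":0,"jaw":5},{"dx":0,"dy":0,"dz":0,"roll":0,"jaw":5},{"dx":0,"dy":0,"dz":4,"roll":0,"jaw":5},{"dx":0,"dy":0,"dz":4,"roll":0,"jaw":5},{"dx":0,"dy":0,"dz":2.5,"roll":0,"jaw":5},{"dx":0,"dy":0,"dz":0,"roll":0,"jaw":5}]}'
python3 - <<'E'
from h import *
go(.504,.037,.0745)
E
```

```text
clock: 21.55
position: [0.5, 0.0346, 0.0995]
eef_rot: [179.6, 2.5, -42.4]
contact_force: [0.4, 0.1, -0.3]
finger_gap: 0.0607
finger_force: 38.8
roll 0.000 (0.0 rows) dx 0.24 dy -0.47 dz 2.49 rows 0.4 t 21.55 pos [0.5    0.0346 0.0995] rpy [179.6   2.5 -42.4]
```

```bash
python3 -m inch '{"plan":[{"dx":0.2,"dy":-0.4,"dz":1.2,"roll":0,"jaw":5},{"dx":0,"dy":0,"dz":0.8,"roll":0,"jaw":5},{"dx":0,"dy":0,"dz":0.5,"roll":0,"jaw":5},{"dx":0,"dy":0,"dz":0,"roll":0,"jaw":5}]}'
python3 -m inch '{"plan":[{"dx":0,"dy":0,"dz":0,"roll":0,"jaw":6.3},{"dx":0,"dy":0,"dz":0,"roll":0,"jaw":6.8},{"dx":0,"dy":0,"dz":0,"roll":0,"jaw":8.5},{"dx":0,"dy":0,"dz":0,"roll":0,"jaw":8.5},{"dx":0,"dy":0,"dz":-4,"roll":0,"jaw":8.5},{"dx":0,"dy":0,"dz":-5,"roll":0,"jaw":8.5},{"dx":0,"dy":0,"dz":-5,"roll":0,"jaw":8.5},{"dx":0,"dy":0,"dz":0,"roll":0,"jaw":8.5}]}'
python3 - <<'E'
from h import *
im=snap('wrist','w_t1.png'); i=camera_info('wrist'); np.save('t1_T.npy',i['cam_to_world'])
P=np.array([.502,.038,.086]); print('pred rim',proj(i,P))
g=cv2.medianBlur(cv2.cvtColor(im,cv2.COLOR_RGB2GRAY),3)
c=cv2.HoughCircles(g,cv2.HOUGH_GRADIENT,1,40,param1=80,param2=25,minRadius=30,maxRadius=65); print(c)
for u,v,r in c[0]: print(onz(i,u,v,.086))
# where beaker b (second) is, from earlier: own(-.0107,.0024)
go(.4672,.3697,.073,-42.4)
E
```

```text
clock: 22.05
position: [0.5055, 0.0368, 0.0769]
eef_rot: [179.9, 2.3, -42.4]
contact_force: [0.5, 0.1, -1.6]
finger_gap: 0.0607
finger_force: 38.9
clock: 23.05
position: [0.5122, 0.0337, 0.2215]
eef_rot: [-179.5, 2.0, -42.3]
contact_force: [0.3, -0.3, -0.5]
finger_gap: 0.0852
finger_force: 0.0
pred rim [[330.9041126  202.22493814]]
[[[331.5 204.5  39.7]
  [163.5  14.5  49.7]]]
[0.50035099 0.03888929 0.086     ]
[0.67109386 0.03146698 0.086     ]
roll 0.000 (0.0 rows) dx -25.30 dy -21.86 dz 15.62 rows 6.0 t 23.10 pos [0.5105 0.0334 0.2188] rpy [-179.8    2.2  -42.4]
```

A stands on the tray with its rim centred at (0.500,0.039), as planned. Next is beaker B, using the same recipe.

```bash
python3 -m inch '{"plan":[{"dx":-4.2,"dy":-3.6,"dz":0,"roll":0,"jaw":8.5},{"dx":-4.2,"dy":-3.6,"dz":0,"roll":0,"jaw":8.5},{"dx":-4.2,"dy":-3.6,"dz":0,"roll":0,"jaw":8.5},{"dx":-4.2,"dy":-3.6,"dz":0,"roll":0,"jaw":8.5},{"dx":-4.2,"dy":-3.7,"dz":0,"roll":0,"jaw":8.5},{"dx":-4.2,"dy":-3.7,"dz":0,"roll":0,"jaw":8.5},{"dx":0,"dy":0,"dz":0,"roll":0,"jaw":8.5},{"dx":0,"dy":0,"dz":0,"roll":0,"jaw":8.5}]}' | head -2
python3 - <<'E'
from h import *
im=snap('wrist','w_b1.png'); i=camera_info('wrist')
m=((im.min(2)>200)).astype(np.uint8); n,l,st,c=cv2.connectedComponentsWithStats(m)
for k in range(1,n):
    if st[k,4]>1500: print(st[k],np.round(c[k]),np.round(onz(i,*c[k],.089),4))
c=cv2.HoughCircles(cv2.medianBlur(cv2.cvtColor(im,cv2.COLOR_RGB2GRAY),3),cv2.HOUGH_GRADIENT,1,40,param1=80,param2=25,minRadius=30,maxRadius=60)
for u,v,r in c[0]: print(u,v,r,np.round(onz(i,u,v,.089),4))
print(proj(i,[.4672,.3697,.089])); go(.4672,.3697,.073)
E
```

```text
clock: 24.1
position: [0.4699, 0.3633, 0.2249]
[ 227    0  137   47 2423] [311.  19.] [0.5628 0.2921 0.089 ]
[ 133  153  102  121 8094] [185. 211.] [0.5309 0.4564 0.089 ]
[ 285  156   80   76 4341] [324. 192.] [0.4692 0.366  0.089 ]
322.5 194.5 39.4 [0.4689 0.3682 0.089 ]
119.5 57.5 32.2 [0.6351 0.4036 0.089 ]
162.5 232.5 30.8 [0.5315 0.4838 0.089 ]
316.5 135.5 40.5 [0.5045 0.3412 0.089 ]
194.5 193.5 40.8 [0.5353 0.4396 0.089 ]
[[322.55899104 197.26375119]]
roll 0.000 (0.0 rows) dx -0.08 dy -0.35 dz 15.26 rows 2.5 t 24.15 pos [0.4703 0.3628 0.2255] rpy [179.8   2.3 -42.4]
```

```bash
python3 -m inch '{"plan":[{"dx":0.15,"dy":-0.35,"dz":5,"roll":0,"jaw":8.5},{"dx":0,"dy":0,"dz":5,"roll":0,"jaw":8.5},{"dx":0,"dy":0,"dz":5,"roll":0,"jaw":8.5},{"dx":0,"dy":0,"dz":0,"roll":0,"jaw":5},{"dx":0,"dy":0,"dz":0,"roll":0,"jaw":5},{"dx":0,"dy":0,"dz":0,"roll":0,"jaw":5},{"dx":0,"dy":0,"dz":0,"roll":0,"jaw":5},{"dx":0,"dy":0,"dz":0,"roll":0,"jaw":5},{"dx":0,"dy":0,"dz":0,"roll":0,"jaw":5},{"dx":0,"dy":0,"dz":-2,"roll":0,"jaw":5},{"dx":0,"dy":0,"dz":0,"roll":0,"jaw":5}]}' 30
python3 - <<'E'
from h import *
go(.3945,.3185,.0765)
E
```

```text
clock: 25.52
position: [0.4711, 0.3698, 0.0982]
eef_rot: [-179.8, 2.3, -42.3]
contact_force: [0.5, 0.2, -0.9]
finger_gap: 0.0602
finger_force: 37.7
roll 0.000 (0.0 rows) dx -2.12 dy 8.96 dz 2.23 rows 1.5 t 25.52 pos [0.4711 0.3698 0.0982] rpy [-179.8    2.3  -42.3]
```

```bash
python3 -m inch '{"plan":[{"dx":-1,"dy":4.5,"dz":0,"roll":0,"jaw":5},{"dx":-1.1,"dy":4.5,"dz":0,"roll":0,"jaw":5},{"dx":0,"dy":0,"dz":0,"roll":0,"jaw":5},{"dx":0,"dy":0,"dz":1.2,"roll":0,"jaw":5},{"dx":0,"dy":0,"dz":0.8,"roll":0,"jaw":5},{"dx":0,"dy":0,"dz":0,"roll":0,"jaw":5},{"dx":0,"dy":0,"dz":0,"roll":0,"jaw":8.5},{"dx":0,"dy":0,"dz":0,"roll":0,"jaw":8.5},{"dx":0,"dy":0,"dz":0,"roll":0,"jaw":8.5},{"dx":0,"dy":0,"dz":-5,"roll":0,"jaw":8.5},{"dx":0,"dy":0,"dz":-5,"roll":0,"jaw":8.5},{"dx":0,"dy":0,"dz":0,"roll":0,"jaw":8.5}]}'
python3 - <<'E'
from h import *
im=snap('wrist','w_b2.png'); i=camera_info('wrist'); c=cv2.HoughCircles(cv2.medianBlur(cv2.cvtColor(im,cv2.COLOR_RGB2GRAY),3),cv2.HOUGH_GRADIENT,1,40,param1=80,param2=25,minRadius=40,maxRadius=60)
for u,v,r in c[0]: print(u,v,r,np.round(onz(i,u,v,.089),4))
go(.3945-.0416,.3185+.038,.0952)
E
```

```text
clock: 27.02
position: [0.3983, 0.3164, 0.1822]
eef_rot: [-179.5, 2.3, -42.3]
contact_force: [-0.4, 0.1, -0.1]
finger_gap: 0.085
finger_force: 0.0
332.5 215.5 49.4 [0.3924 0.3153 0.089 ]
33.5 191.5 58.3 [0.5345 0.4474 0.089 ]
roll 0.000 (0.0 rows) dx -5.70 dy -0.04 dz 8.68 rows 1.7 t 27.07 pos [0.397  0.3152 0.1796] rpy [-179.8    2.3  -42.4]
```

Beaker B stands at (0.393,0.317). I'll push it over the same way.

```bash
python3 -m inch '{"plan":[{"dx":-3,"dy":0,"dz":0,"roll":0,"jaw":0},{"dx":-2.8,"dy":0,"dz":0,"roll":0,"jaw":0},{"dx":0,"dy":0,"dz":0,"roll":0,"jaw":0},{"dx":0,"dy":0,"dz":0,"roll":0,"jaw":0},{"dx":0,"dy":0,"dz":4,"roll":0,"jaw":0},{"dx":0,"dy":0,"dz":4.5,"roll":0,"jaw":0},{"dx":0,"dy":0,"dz":0,"roll":0,"jaw":0}]}'|head -2
python3 -m inch '{"plan":[{"dx":1.2,"dy":0,"dz":0,"roll":0,"jaw":0},{"dx":1,"dy":0,"dz":0,"roll":0,"jaw":0},{"dx":1,"dy":0,"dz":0,"roll":0,"jaw":0},{"dx":1,"dy":0,"dz":0,"roll":0,"jaw":0},{"dx":1,"dy":0,"dz":0,"roll":0,"jaw":0},{"dx":1,"dy":0,"dz":0,"roll":0,"jaw":0},{"dx":0,"dy":0,"dz":-3,"roll":0,"jaw":0},{"dx":-3,"dy":0,"dz":-5,"roll":0,"jaw":8.5},{"dx":-3,"dy":0,"dz":-5,"roll":0,"jaw":8.5},{"dx":0,"dy":0,"dz":0,"roll":0,"jaw":8.5},{"dx":0,"dy":0,"dz":0,"roll":0,"jaw":8.5}]}' | head -2
python3 - <<'E'
from h import *
im=snap('wrist','w_b3.png'); i=camera_info('wrist')
m=(im.min(2)>190).astype(np.uint8); n,l,st,_=cv2.connectedComponentsWithStats(m)
cm=np.array([.4757,.3629,0]); a=np.radians(47.6); ey=np.array([np.cos(a),np.sin(a),0]); ex=np.array([ey[1],-ey[0],0])
for k in range(1,n):
    if st[k,4]>1500:
        x,y,w,h,A=st[k]; print(x,y,w,h,A)
        for u,v in((x,y+h/2),(x+w,y+h/2),(x+w/2,y+h)): X=onz(i,u,v,.035); print('  own',np.round((X-cm)@ex,4),np.round((X-cm)@ey,4))
go(.4,.3,.05)
E
```

```text
clock: 27.95
position: [0.3504, 0.3529, 0.092]
clock: 29.32
position: [0.3564, 0.3503, 0.2247]
329 0 69 84 5556
  own 0.0275 -0.0921
  own 0.0278 -0.1476
  own -0.0049 -0.1208
25 48 98 158 9634
  own -0.0371 0.1802
  own -0.0389 0.0879
  own -0.1125 0.1509
596 152 44 90 2240
  own -0.1041 -0.3467
  own -0.1041 -0.3931
  own -0.152 -0.3837
roll 0.000 (0.0 rows) dx 7.27 dy 0.69 dz 17.12 rows 3.0 t 29.38 pos [0.3564 0.3499 0.2239] rpy [179.8   2.3 -42.4]
```

```bash
python3 - <<'E'
from h import *
im=cv2.imread('pics/w_b3.png'); print(im[40,310:420:3,1]); print(im[66:100:2,363,1])
go(.4064,.2691,.05)
E
```

```text
[176 136 163 131 116 160 187 206 220 227 232 234 236 235 236 235 235 235
 235 236 236 236 235 236 236 234 229 221 209 185 136 156  67  27  31  31
  29]
[238 237 237 237 237 237 237 238 235 168 100 105 103 121 170 176 178]
roll 0.000 (0.0 rows) dx 9.83 dy 2.54 dz 17.02 rows 3.2 t 29.38 pos [0.3564 0.3499 0.2239] rpy [179.8   2.3 -42.4]
```

```bash
python3 -m inch '{"plan":[{"dx":5,"dy":1.3,"dz":0,"roll":0,"jaw":8.5},{"dx":4.8,"dy":1.3,"dz":2,"roll":0,"jaw":8.5},{"dx":0,"dy":0,"dz":0,"roll":0,"jaw":8.5},{"dx":0,"dy":0,"dz":5,"roll":0,"jaw":8.5},{"dx":0,"dy":0,"dz":5,"roll":0,"jaw":8.5},{"dx":0,"dy":0,"dz":4.9,"roll":0,"jaw":8.5},{"dx":0,"dy":0,"dz":0,"roll":0,"jaw":8.5},{"dx":0,"dy":0,"dz":0,"roll":0,"jaw":5},{"dx":0,"dy":0,"dz":0,"roll":0,"jaw":5},{"dx":0,"dy":0,"dz":0,"roll":0,"jaw":5},{"dx":0,"dy":0,"dz":0,"roll":0,"jaw":5},{"dx":0,"dy":0,"dz":0,"roll":0,"jaw":5}]}' 20
python3 -m inch '{"plan":[{"dx":0,"dy":0,"dz":-3,"roll":0,"jaw":5},{"dx":0,"dy":0,"dz":-2.6,"roll":0,"jaw":5},{"dx":0,"dy":0,"dz":0,"roll":0,"jaw":5},{"dx":0,"dy":0,"dz":0,"roll":0,"jaw":6.1},{"dx":0,"dy":0,"dz":0,"roll":0,"jaw":6.1},{"dx":0,"dy":0,"dz":0,"roll":0,"jaw":6.12},{"dx":0,"dy":0,"dz":0,"roll":0,"jaw":6.12}]}'
python3 - <<'E'
from h import *
droop()
E
```

```text
clock: 30.88
position: [0.4056, 0.2693, 0.0539]
eef_rot: [179.9, 2.3, -42.4]
contact_force: [-3.9, -4.4, 6.0]
finger_gap: 0.0607
finger_force: 21.8
clock: 31.75
position: [0.4079, 0.2687, 0.1076]
eef_rot: [179.9, 2.3, -42.4]
contact_force: [-0.3, 0.5, -1.5]
finger_gap: 0.0614
finger_force: 11.0
g [0.408 0.269 0.107]
-10 [[327, 148], [327, 96], [327, 389], [327, 271]]
0 [[327, 115], [327, 106], [327, 384], [327, 283]]
10 [[327, 96], [327, 120], [327, 375], [327, 296]]
20 [[327, 89], [327, 136], [327, 362], [327, 309]]
30 [[327, 90], [327, 153], [327, 346], [327, 321]]
40 [[327, 97], [327, 172], [327, 327], [327, 334]]
50 [[327, 108], [327, 191], [327, 306], [327, 346]]
60 [[327, 122], [327, 212], [327, 285], [327, 357]]
70 [[327, 139], [327, 232], [327, 266], [327, 368]]
80 [[327, 156], [327, 254], [327, 248], [327, 377]]
90 [[327, 175], [327, 276], [327, 233], [327, 384]]
100 [[327, 195], [327, 298], [327, 221], [327, 389]]
300 [33, 26, 31, 17, 25, 29, 22, 28, 34, 26, 28, 31, 34, 51, 115, 235, 235, 236, 236, 236, 236, 236, 235, 236, 236, 236, 235, 236, 235, 225, 225, 135, 137, 138, 139, 136, 137, 134, 136, 135, 135, 135, 142, 76, 16, 24, 22, 26, 27, 23]
325 [26, 30, 25, 27, 27, 27, 29, 28, 29, 31, 27, 26, 29, 52, 116, 235, 236, 235, 236, 236, 236, 236, 235, 236, 236, 236, 236, 235, 235, 235, 234, 172, 138, 140, 137, 140, 137, 140, 138, 136, 138, 138, 138, 137, 20, 21, 24, 28, 29, 26]
350 [35, 27, 30, 29, 25, 30, 30, 30, 31, 27, 28, 30, 33, 38, 117, 236, 235, 236, 236, 235, 236, 235, 236, 229, 229, 231, 229, 230, 229, 229, 229, 229, 136, 136, 136, 139, 136, 137, 134, 135, 136, 136, 134, 104, 26, 28, 23, 13, 25, 20]
```

```bash
for k in 1; do python3 -m inch '{"plan":[{"dx":0,"dy":0,"dz":0,"roll":0,"jaw":6.13},{"dx":0,"dy":0,"dz":0,"roll":0,"jaw":6.13},{"dx":0,"dy":0,"dz":0,"roll":0,"jaw":6.13},{"dx":0,"dy":0,"dz":0,"roll":0,"jaw":6.14},{"dx":0,"dy":0,"dz":0,"roll":0,"jaw":6.14},{"dx":0,"dy":0,"dz":0,"roll":0,"jaw":6.14}]}'|tail -2; done
python3 - <<'E'
from h import *
im=read_camera('wrist'); print([int(x) for x in im[80::8,325,:].min(1)])
E
```

```text
finger_gap: 0.0616
finger_force: 7.3
[25, 30, 28, 31, 113, 236, 235, 236, 236, 236, 236, 235, 236, 236, 236, 236, 235, 236, 236, 234, 235, 171, 140, 140, 141, 139, 139, 136, 140, 137, 137, 138, 136, 136, 17, 26, 20, 23, 26, 28]
```

```bash
python3 -m inch '{"plan":[{"dx":0,"dy":0,"dz":0,"roll":0,"jaw":6.15},{"dx":0,"dy":0,"dz":0,"roll":0,"jaw":6.15},{"dx":0,"dy":0,"dz":0,"roll":0,"jaw":6.15},{"dx":0,"dy":0,"dz":0,"roll":0,"jaw":6.16},{"dx":0,"dy":0,"dz":0,"roll":0,"jaw":6.16},{"dx":0,"dy":0,"dz":0,"roll":0,"jaw":6.16}]}'|tail -2
python3 - <<'E'
from h import *
im=read_camera('wrist'); print([int(x) for x in im[80::8,325,:].min(1)])
E
python3 -m inch '{"plan":[{"dx":0,"dy":0,"dz":0,"roll":0,"jaw":6.17},{"dx":0,"dy":0,"dz":0,"roll":0,"jaw":6.17},{"dx":0,"dy":0,"dz":0,"roll":0,"jaw":6.17}]}'|tail -2
python3 - <<'E'
from h import *
im=read_camera('wrist'); print([int(x) for x in im[80::8,325,:].min(1)])
E
```

```text
finger_gap: 0.0616
finger_force: 0.0
[45, 43, 43, 41, 41, 43, 114, 219, 220, 220, 200, 201, 163, 165, 164, 165, 164, 163, 234, 228, 210, 193, 180, 142, 141, 143, 141, 140, 143, 138, 141, 141, 154, 32, 32, 30, 29, 38, 35, 35]
finger_gap: 0.0622
finger_force: 0.0
[41, 42, 44, 48, 42, 44, 112, 221, 220, 221, 201, 198, 167, 165, 165, 166, 165, 162, 235, 230, 211, 192, 183, 144, 143, 141, 141, 144, 141, 142, 142, 143, 149, 30, 32, 26, 17, 36, 32, 33]
```

The profile now matches beaker A's upright view (rim rows about 222–338, mat visible beyond). I'll grip it lower and carry it to the tray centre.

```bash
python3 -m inch '{"plan":[{"dx":0,"dy":0,"dz":0,"roll":0,"jaw":8},{"dx":0,"dy":0,"dz":0,"roll":0,"jaw":8},{"dx":0,"dy":0,"dz":1.5,"roll":0,"jaw":8},{"dx":0,"dy":0,"dz":1.5,"roll":0,"jaw":8},{"dx":0,"dy":0,"dz":0,"roll":0,"jaw":5},{"dx":0,"dy":0,"dz":0,"roll":0,"jaw":5},{"dx":0,"dy":0,"dz":0,"roll":0,"jaw":5},{"dx":0,"dy":0,"dz":0,"roll":0,"jaw":5},{"dx":0,"dy":0,"dz":0,"roll":0,"jaw":5}]}' 35
python3 -m inch '{"plan":[{"dx":0,"dy":0,"dz":-5,"roll":0,"jaw":5},{"dx":0,"dy":0,"dz":-5,"roll":0,"jaw":5},{"dx":0,"dy":0,"dz":-5,"roll":0,"jaw":5},{"dx":0,"dy":0,"dz":0,"roll":0,"jaw":5}]}'
python3 - <<'E'
from h import *
im=snap('wrist','w_b5.png'); print([int(x) for x in im[80::8,325,:].min(1)])
go(.504,-.07,.1)
E
```

```text
clock: 34.95
position: [0.4072, 0.2696, 0.0783]
eef_rot: [180.0, 2.3, -42.4]
contact_force: [-0.3, -0.4, -0.9]
finger_gap: 0.061
finger_force: 38.0
clock: 35.45
position: [0.4133, 0.2671, 0.2325]
eef_rot: [-179.4, 2.3, -42.3]
contact_force: [-0.2, -0.4, -1.9]
finger_gap: 0.061
finger_force: 39.1
[36, 30, 37, 31, 38, 157, 170, 168, 176, 177, 173, 105, 104, 135, 137, 137, 135, 137, 138, 119, 119, 117, 153, 161, 161, 117, 117, 116, 118, 115, 115, 115, 115, 115, 116, 114, 115, 27, 31, 30]
roll 0.000 (0.0 rows) dx 29.95 dy 18.67 dz 11.71 rows 6.0 t 35.50 pos [0.412  0.2661 0.2298] rpy [-179.8    2.3  -42.4]
```

```bash
python3 -m inch '{"plan":[{"dx":5,"dy":3.1,"dz":0,"roll":0,"jaw":5},{"dx":5,"dy":3.1,"dz":0,"roll":0,"jaw":5},{"dx":5,"dy":3.1,"dz":0,"roll":0,"jaw":5},{"dx":5,"dy":3.1,"dz":0,"roll":0,"jaw":5},{"dx":5,"dy":3.1,"dz":0,"roll":0,"jaw":5},{"dx":5,"dy":3.2,"dz":0,"roll":0,"jaw":5},{"dx":0,"dy":0,"dz":0,"roll":0,"jaw":5},{"dx":0,"dy":0,"dz":4,"roll":0,"jaw":5},{"dx":0,"dy":0,"dz":4,"roll":0,"jaw":5},{"dx":0,"dy":0,"dz":3,"roll":0,"jaw":5},{"dx":0,"dy":0,"dz":0,"roll":0,"jaw":5}]}'
python3 - <<'E'
from h import *
go(.504,-.07,.0755)
E
```

```text
clock: 36.88
position: [0.5011, -0.0711, 0.1033]
eef_rot: [179.6, 2.6, -42.4]
contact_force: [-0.3, -0.3, 0.1]
finger_gap: 0.0609
finger_force: 39.0
roll 0.000 (0.0 rows) dx 0.27 dy -0.30 dz 2.77 rows 0.5 t 36.88 pos [ 0.5011 -0.0711  0.1033] rpy [179.6   2.6 -42.4]
```

```bash
python3 -m inch '{"plan":[{"dx":0.25,"dy":-0.3,"dz":1.4,"roll":0,"jaw":5},{"dx":0,"dy":0,"dz":0.8,"roll":0,"jaw":5},{"dx":0,"dy":0,"dz":0.6,"roll":0,"jaw":5},{"dx":0,"dy":0,"dz":0,"roll":0,"jaw":5},{"dx":0,"dy":0,"dz":0,"roll":0,"jaw":6.3},{"dx":0,"dy":0,"dz":0,"roll":0,"jaw":6.8},{"dx":0,"dy":0,"dz":0,"roll":0,"jaw":8},{"dx":0,"dy":0,"dz":0,"roll":0,"jaw":8},{"dx":0,"dy":0,"dz":-4,"roll":0,"jaw":8},{"dx":0,"dy":0,"dz":-5,"roll":0,"jaw":6},{"dx":0,"dy":0,"dz":-5,"roll":0,"jaw":6},{"dx":0,"dy":0,"dz":0,"roll":0,"jaw":6}]}'
python3 - <<'E'
from h import *
im=snap('wrist','w_t2.png'); i=camera_info('wrist'); print(proj(i,[[.504,-.07,.086],[.5,.0389,.086]]))
c=cv2.HoughCircles(cv2.medianBlur(cv2.cvtColor(im,cv2.COLOR_RGB2GRAY),3),cv2.HOUGH_GRADIENT,1,40,param1=80,param2=25,minRadius=30,maxRadius=65)
for u,v,r in c[0]: print(u,v,r,np.round(onz(i,u,v,.086),4))
go(.40,-.36,.29); print(read_state()['q'])
E
```

```text
clock: 38.38
position: [0.5134, -0.0741, 0.2227]
eef_rot: [-179.6, 1.9, -42.3]
contact_force: [0.3, -0.3, -1.5]
finger_gap: 0.0596
finger_force: 0.0
[[330.72440738 200.61126244]
 [237.03858578 287.12098328]]
330.5 208.5 40.2 [ 0.4994 -0.0656  0.086 ]
81.5 116.5 46.3 [0.6721 0.0195 0.086 ]
254.5 246.5 60.0 [0.5162 0.0006 0.086 ]
238.5 287.5 32.1 [0.4989 0.0383 0.086 ]
roll 0.000 (0.0 rows) dx 10.76 dy 28.64 dz -7.49 rows 5.1 t 38.42 pos [ 0.5117 -0.074   0.2201] rpy [-179.8    2.1  -42.4]
[  8.79436627  14.1008175  -15.9252126   -2.0077216  -61.17238037
  39.81348022]
```

Both beakers are on the tray, with rims at (0.500,0.038) and (0.500,−0.066). Now I'll move over the rack for a fresh look at the loggers.

```bash
python3 -m inch '{"plan":[{"dx":0,"dy":0,"dz":-5,"roll":0,"jaw":6},{"dx":0,"dy":2,"dz":-4,"roll":0,"jaw":6},{"dx":1.5,"dy":5.3,"dz":0,"roll":0,"jaw":6},{"dx":1.5,"dy":5.3,"dz":0,"roll":0,"jaw":6},{"dx":1.5,"dy":5.3,"dz":0,"roll":0,"jaw":6},{"dx":1.5,"dy":5.3,"dz":0,"roll":0,"jaw":6},{"dx":1.2,"dy":5.3,"dz":0,"roll":0,"jaw":6},{"dx":0,"dy":0,"dz":0,"roll":0,"jaw":6},{"dx":0,"dy":0,"dz":0,"roll":0,"jaw":6}]}'
python3 - <<'E'
from h import *
im=snap('wrist','w_r3.png'); i=camera_info('wrist')
print(proj(i,[[.4615,-.3943,.156],[.3764,-.332,.156]]))
c=cv2.HoughCircles(cv2.medianBlur(cv2.cvtColor(im,cv2.COLOR_RGB2GRAY),3),cv2.HOUGH_GRADIENT,1,30,param1=80,param2=18,minRadius=14,maxRadius=32)
for u,v,r in c[0]: P=onz(i,u,v,.156); print(u,v,r,np.round(P,4),2*r/i['fx']*np.linalg.norm(P-np.array(i['cam_to_world'])[:3,3]))
go(.3764,-.332,.143)
E
```

```text
clock: 39.55
position: [0.3743, -0.3353, 0.3041]
eef_rot: [179.9, 2.4, -42.4]
contact_force: [0.0, -0.7, 0.3]
finger_gap: 0.0601
finger_force: 0.0
[[305.98485421  39.93182634]
 [322.84932688 184.55247192]]
71.5 236.5 31.4 [ 0.4877 -0.1417  0.156 ] 0.06549476418425136
301.5 36.5 19.6 [ 0.4652 -0.3935  0.156 ] 0.029714418626554
103.5 221.5 28.1 [ 0.4765 -0.175   0.156 ] 0.05487941192708981
490.5 76.5 31.4 [ 0.355  -0.4766  0.156 ] 0.05178574455285542
322.5 187.5 15.8 [ 0.3748 -0.3302  0.156 ] 0.024902320703909808
15.5 302.5 28.0 [ 0.4875 -0.0385  0.156 ] 0.07065307807212376
315.5 109.5 14.7 [ 0.4224 -0.3669  0.156 ] 0.022204370745432585
250.5 190.5 25.8 [ 0.4114 -0.2864  0.156 ] 0.04174139284048578
roll 0.000 (0.0 rows) dx 0.60 dy -0.34 dz 16.13 rows 2.6 t 39.60 pos [ 0.3747 -0.3349  0.3044] rpy [179.9   2.4 -42.3]
```

View pics/w_r3.png

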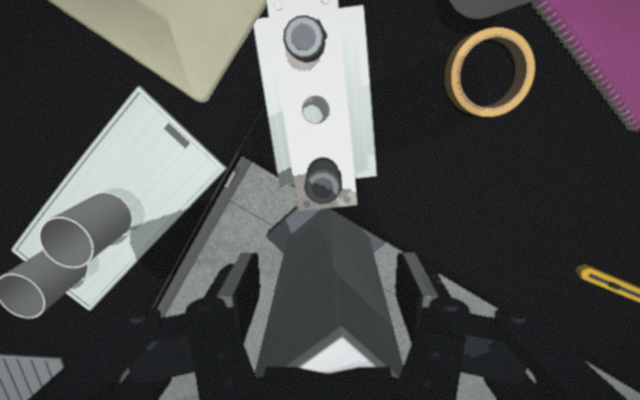

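The tray shows two open-mouthed beakers at (65,243) and (22,295). Both logger heads are in the rack at (305,38) and (322,183), and the middle hole at (315,109) is empty. I'll grip the nearer logger.

```bash
python3 -m inch '{"plan":[{"dx":0.5,"dy":-0.3,"dz":5.3,"roll":0,"jaw":6},{"dx":0,"dy":0,"dz":5.3,"roll":0,"jaw":6},{"dx":0,"dy":0,"dz":5.2,"roll":0,"jaw":6},{"dx":0,"dy":0,"dz":0,"roll":0,"jaw":6},{"dx":0,"dy":0,"dz":0,"roll":0,"jaw":1},{"dx":0,"dy":0,"dz":0,"roll":0,"jaw":1},{"dx":0,"dy":0,"dz":0,"roll":0,"jaw":1},{"dx":0,"dy":0,"dz":0,"roll":0,"jaw":1},{"dx":0,"dy":0,"dz":0,"roll":0,"jaw":1}]}' 60
python3 - <<'E'
from h import *
go(.40,.14,.2)
E
```

```text
clock: 40.72
position: [0.3776, -0.3332, 0.15]
eef_rot: [-179.9, 1.9, -42.3]
contact_force: [0.3, 1.6, 6.8]
finger_gap: 0.0281
finger_force: 59.3
roll 0.000 (0.0 rows) dx -30.36 dy -36.49 dz -3.94 rows 7.7 t 40.73 pos [ 0.3776 -0.3332  0.15  ] rpy [-179.9    1.9  -42.3]
```

```bash
python3 -m inch '{"plan":[{"dx":0,"dy":0,"dz":-4,"roll":0,"jaw":1},{"dx":0,"dy":0,"dz":-4,"roll":0,"jaw":1},{"dx":0,"dy":0,"dz":-4,"roll":0,"jaw":1},{"dx":0,"dy":0,"dz":0,"roll":0,"jaw":1}]}'
python3 - <<'E'
from h import *
go(.42,.145,.27)
i=camera_info('wrist'); i['cam_to_world']=np.load('mat_T.npy'); im=cv2.imread('pics/w_mat.png')
# check the patch is bare black
for x in (.38,.40,.42,.44,.46): print([int(im[int(round(v)),int(round(u))].max()) for u,v in proj(i,[[x,y,0] for y in (.1,.115,.13,.145,.16,.175)])])
E
```

```text
clock: 41.22
position: [0.3807, -0.3366, 0.2714]
eef_rot: [-179.9, 1.8, -42.4]
contact_force: [-0.4, -1.1, -2.5]
finger_gap: 0.028
finger_force: 60.9
roll 0.000 (0.0 rows) dx -29.53 dy -38.23 dz 1.11 rows 7.8 t 41.23 pos [ 0.3807 -0.3366  0.2714] rpy [-179.9    1.8  -42.4]
[36, 30, 27, 31, 30, 32]
[31, 32, 31, 33, 34, 39]
[41, 30, 35, 31, 32, 35]
[33, 33, 33, 35, 37, 35]
[33, 35, 29, 35, 35, 33]
```

Logger lifted (about 1 N of extra weight), and the press spot at (0.42,0.145) is bare black bench.

```bash
python3 -m inch '{"plan":[{"dx":-3.7,"dy":-4.8,"dz":0,"roll":0,"jaw":1},{"dx":-3.7,"dy":-4.8,"dz":0,"roll":0,"jaw":1},{"dx":-3.7,"dy":-4.8,"dz":0,"roll":0,"jaw":1},{"dx":-3.7,"dy":-4.8,"dz":0,"roll":0,"jaw":1},{"dx":-3.7,"dy":-4.8,"dz":0,"roll":0,"jaw":1},{"dx":-3.7,"dy":-4.8,"dz":0,"roll":0,"jaw":1},{"dx":-3.7,"dy":-4.8,"dz":0,"roll":0,"jaw":1},{"dx":-3.7,"dy":-4.7,"dz":0,"roll":0,"jaw":1},{"dx":0,"dy":0,"dz":5,"roll":0,"jaw":1},{"dx":0,"dy":0,"dz":5,"roll":0,"jaw":1},{"dx":0,"dy":0,"dz":0,"roll":0,"jaw":1}]}'
python3 - <<'E'
from h import *
go(.42,.145,.132)
E
```

```text
clock: 42.6
position: [0.413, 0.1475, 0.1754]
eef_rot: [179.4, 2.4, -42.4]
contact_force: [0.4, 0.3, -0.5]
finger_gap: 0.0286
finger_force: 60.9
roll 0.000 (0.0 rows) dx 0.87 dy -0.33 dz 4.31 rows 0.7 t 42.60 pos [0.413  0.1475 0.1754] rpy [179.4   2.4 -42.4]
```

```bash
python3 -m inch '{"plan":[{"dx":0,"dy":0,"dz":2,"roll":0,"jaw":1},{"dx":0,"dy":0,"dz":1.2,"roll":0,"jaw":1},{"dx":0,"dy":0,"dz":0.6,"roll":0,"jaw":1},{"dx":0,"dy":0,"dz":0,"roll":0,"jaw":1}]}'|sed -n 2,4p
for k in 1; do python3 -m inch '{"plan":[{"dx":0,"dy":0,"dz":0.2,"roll":0,"jaw":1},{"dx":0,"dy":0,"dz":0,"roll":0,"jaw":1}]}'|sed -n 2,4p; python3 -m inch '{"plan":[{"dx":0,"dy":0,"dz":0.2,"roll":0,"jaw":1},{"dx":0,"dy":0,"dz":0,"roll":0,"jaw":1}]}'|sed -n 2,4p; python3 -m inch '{"plan":[{"dx":0,"dy":0,"dz":0.2,"roll":0,"jaw":1},{"dx":0,"dy":0,"dz":0,"roll":0,"jaw":1}]}'|sed -n 2,4p; done
```

```text
position: [0.4151, 0.1503, 0.1412]
eef_rot: [180.0, 2.3, -42.4]
contact_force: [0.4, -1.0, -2.6]
position: [0.4149, 0.1504, 0.1391]
eef_rot: [180.0, 2.3, -42.4]
contact_force: [0.1, -0.1, -1.4]
position: [0.4146, 0.1504, 0.1367]
eef_rot: [179.9, 2.3, -42.4]
contact_force: [-0.4, 0.1, -1.3]
position: [0.4145, 0.1504, 0.1346]
eef_rot: [179.9, 2.3, -42.4]
contact_force: [-0.7, -0.1, -1.4]
```

```bash
python3 -m inch '{"plan":[{"dx":0,"dy":0,"dz":0.3,"roll":0,"jaw":1},{"dx":0,"dy":0,"dz":0,"roll":0,"jaw":1}]}'|sed -n 2,4p
python3 -m inch '{"plan":[{"dx":0,"dy":0,"dz":0.15,"roll":0,"jaw":1},{"dx":0,"dy":0,"dz":0,"roll":0,"jaw":1}]}'|sed -n 2,4p
python3 -m inch '{"plan":[{"dx":0,"dy":0,"dz":0.15,"roll":0,"jaw":1},{"dx":0,"dy":0,"dz":0,"roll":0,"jaw":1}]}'|sed -n 2,4p
python3 -m inch '{"plan":[{"dx":0,"dy":0,"dz":0.15,"roll":0,"jaw":1},{"dx":0,"dy":0,"dz":0,"roll":0,"jaw":1}]}'|sed -n 2,4p
```

```text
position: [0.4143, 0.1504, 0.1315]
eef_rot: [179.9, 2.3, -42.4]
contact_force: [-0.8, -0.2, -2.0]
position: [0.4145, 0.1506, 0.1302]
eef_rot: [180.0, 2.3, -42.4]
contact_force: [0.2, -0.2, -0.9]
position: [0.4149, 0.1507, 0.13]
eef_rot: [180.0, 2.2, -42.3]
contact_force: [-2.1, -0.5, 7.3]
position: [0.4153, 0.1507, 0.1296]
eef_rot: [-180.0, 2.2, -42.3]
contact_force: [-2.7, -1.5, 14.8]
```

Contact came at z=0.130 exactly as predicted. I'll keep pressing.

```bash
python3 -m inch '{"plan":[{"dx":0,"dy":0,"dz":0.15,"roll":0,"jaw":1},{"dx":0,"dy":0,"dz":0,"roll":0,"jaw":1}]}'|sed -n 2,4p
python3 -m inch '{"plan":[{"dx":0,"dy":0,"dz":0.15,"roll":0,"jaw":1},{"dx":0,"dy":0,"dz":0,"roll":0,"jaw":1}]}'|sed -n 2,4p
python3 -m inch '{"plan":[{"dx":0,"dy":0,"dz":0.15,"roll":0,"jaw":1},{"dx":0,"dy":0,"dz":0,"roll":0,"jaw":1}]}'|sed -n 2,4p
```

```text
position: [0.4144, 0.1507, 0.1262]
eef_rot: [-180.0, 2.3, -42.4]
contact_force: [-0.2, 0.5, -1.2]
position: [0.4141, 0.1506, 0.1238]
eef_rot: [179.9, 2.3, -42.4]
contact_force: [-0.0, 0.3, -1.7]
position: [0.4141, 0.1507, 0.1225]
eef_rot: [179.9, 2.3, -42.4]
contact_force: [-0.5, 0.5, -2.1]
```

The force peaked at 14.8 N and dropped to zero. The foot now comes within 1 mm of the bench with no load, so the button has clicked in. Next it goes into beaker A.

```bash
python3 -m inch '{"plan":[{"dx":0,"dy":0,"dz":-5,"roll":0,"jaw":1},{"dx":0,"dy":0,"dz":-5,"roll":0,"jaw":1},{"dx":0,"dy":0,"dz":-4.5,"roll":0,"jaw":1},{"dx":0,"dy":0,"dz":0,"roll":0,"jaw":1},{"dx":0,"dy":0,"dz":0,"roll":0,"jaw":1}]}'|sed -n 2,2p
python3 - <<'E'
from h import *
go(.5,.0385,.255)
E
```

```text
position: [0.4178, 0.1467, 0.2668]
roll 0.000 (0.0 rows) dx 13.40 dy 2.45 dz 0.64 rows 2.2 t 46.23 pos [0.4178 0.1467 0.2668] rpy [179.9   2.3 -42.4]
```

```bash
python3 -m inch '{"plan":[{"dx":4.4,"dy":0.8,"dz":0,"roll":0,"jaw":1},{"dx":4.5,"dy":0.8,"dz":0,"roll":0,"jaw":1},{"dx":4.5,"dy":0.8,"dz":0,"roll":0,"jaw":1},{"dx":0,"dy":0,"dz":0,"roll":0,"jaw":1},{"dx":0,"dy":0,"dz":0,"roll":0,"jaw":1}]}'|sed -n 2,2p
python3 - <<'E'
from h import *
go(.5,.0385,.131)
im=snap('wrist','w_i1.png')
E
```

```text
position: [0.5005, 0.0388, 0.2607]
roll 0.000 (0.0 rows) dx 0.53 dy 0.01 dz 12.96 rows 2.1 t 46.85 pos [0.5005 0.0388 0.2607] rpy [179.8   2.4 -42.4]
```

```bash
python3 -m inch '{"plan":[{"dx":0.25,"dy":0,"dz":3,"roll":0,"jaw":1},{"dx":0.25,"dy":0,"dz":3,"roll":0,"jaw":1},{"dx":0,"dy":0,"dz":3,"roll":0,"jaw":1},{"dx":0,"dy":0,"dz":3,"roll":0,"jaw":1},{"dx":0,"dy":0,"dz":0.8,"roll":0,"jaw":1},{"dx":0,"dy":0,"dz":0,"roll":0,"jaw":1}]}'|sed -n 2,4p
python3 -m inch '{"plan":[{"dx":0,"dy":0,"dz":0.15,"roll":0,"jaw":1},{"dx":0,"dy":0,"dz":0,"roll":0,"jaw":1}]}'|sed -n 2,4p
```

```text
position: [0.5012, 0.0396, 0.1345]
eef_rot: [179.9, 2.3, -42.3]
contact_force: [0.7, 0.9, -1.5]
position: [0.5016, 0.0392, 0.1337]
eef_rot: [-179.9, 2.2, -42.4]
contact_force: [-0.3, -0.6, -1.8]
```

```bash
python3 -m inch '{"plan":[{"dx":0,"dy":0,"dz":0.3,"roll":0,"jaw":1},{"dx":0,"dy":0,"dz":0,"roll":0,"jaw":1}]}'|sed -n 2,4p
python3 -m inch '{"plan":[{"dx":0,"dy":0,"dz":0.15,"roll":0,"jaw":1},{"dx":0,"dy":0,"dz":0,"roll":0,"jaw":1}]}'|sed -n 2,4p
python3 -m inch '{"plan":[{"dx":0,"dy":0,"dz":0.1,"roll":0,"jaw":1},{"dx":0,"dy":0,"dz":0,"roll":0,"jaw":1}]}'|sed -n 2,4p
```

```text
position: [0.5009, 0.039, 0.1297]
eef_rot: [180.0, 2.3, -42.4]
contact_force: [0.7, -0.3, -0.9]
position: [0.501, 0.0391, 0.1282]
eef_rot: [180.0, 2.3, -42.4]
contact_force: [0.2, -0.5, -0.5]
position: [0.5012, 0.0391, 0.128]
eef_rot: [180.0, 2.2, -42.3]
contact_force: [-1.6, 0.1, 4.9]
```

Contact came at z=0.128, as expected for the beaker floor, so I'll release gently and go back for the second logger.

```bash
python3 -m inch '{"plan":[{"dx":0,"dy":0,"dz":-0.05,"roll":0,"jaw":2.9},{"dx":0,"dy":0,"dz":0,"roll":0,"jaw":3.1},{"dx":0,"dy":0,"dz":0,"roll":0,"jaw":3.5},{"dx":0,"dy":0,"dz":0,"roll":0,"jaw":5},{"dx":0,"dy":0,"dz":0,"roll":0,"jaw":5.5},{"dx":0,"dy":0,"dz":0,"roll":0,"jaw":5.5},{"dx":0,"dy":0,"dz":-4,"roll":0,"jaw":5.5},{"dx":0,"dy":0,"dz":-5,"roll":0,"jaw":5.5},{"dx":0,"dy":0,"dz":-5,"roll":0,"jaw":5.5},{"dx":0,"dy":0,"dz":-4,"roll":0,"jaw":5.5},{"dx":0,"dy":0,"dz":0,"roll":0,"jaw":5.5}]}'|sed -n 2,5p
python3 - <<'E'
from h import *
im=snap('wrist','w_i2.png'); i=camera_info('wrist'); print(proj(i,[[.5005,.0388,.134],[.5,.0385,.086]]))
c=cv2.HoughCircles(cv2.medianBlur(cv2.cvtColor(im,cv2.COLOR_RGB2GRAY),3),cv2.HOUGH_GRADIENT,1,20,param1=80,param2=18,minRadius=15,maxRadius=60)
for u,v,r in c[0]:
  if 250<u<400: print(u,v,r)
go(.4625,-.394,.29)
E
```

```text
position: [0.5078, 0.0347, 0.3114]
eef_rot: [-179.6, 2.0, -42.4]
contact_force: [0.7, 0.2, -1.2]
finger_gap: 0.055
[[328.84373098 183.61953023]
 [329.32861902 170.02971015]]
325.5 170.5 30.2
362.5 123.5 59.4
338.5 143.5 56.1
381.5 101.5 59.4
364.5 146.5 36.1
345.5 172.5 29.3
326.5 120.5 31.5
329.5 190.5 15.5
304.5 168.5 18.2
roll 0.000 (0.0 rows) dx 25.68 dy 34.64 dz 0.81 rows 7.0 t 50.08 pos [0.5066 0.0346 0.3089] rpy [-179.9    2.2  -42.4]
```

```bash
python3 -m inch '{"plan":[{"dx":2.7,"dy":5,"dz":0,"roll":0,"jaw":6},{"dx":2.7,"dy":5,"dz":0,"roll":0,"jaw":6},{"dx":2.7,"dy":5,"dz":0,"roll":0,"jaw":6},{"dx":2.7,"dy":5,"dz":0,"roll":0,"jaw":6},{"dx":2.7,"dy":5,"dz":0,"roll":0,"jaw":6},{"dx":2.7,"dy":5,"dz":0,"roll":0,"jaw":6},{"dx":2.5,"dy":4.6,"dz":0,"roll":0,"jaw":6},{"dx":0,"dy":0,"dz":0,"roll":0,"jaw":6},{"dx":0,"dy":0,"dz":0,"roll":0,"jaw":6}]}'|sed -n 1,3p
python3 - <<'E'
from h import *
im=snap('wrist','w_r4.png'); i=camera_info('wrist')
print(proj(i,[[.4625,-.394,.156],[.4197,-.3618,.108]]))
c=cv2.HoughCircles(cv2.medianBlur(cv2.cvtColor(im,cv2.COLOR_RGB2GRAY),3),cv2.HOUGH_GRADIENT,1,20,param1=80,param2=15,minRadius=12,maxRadius=26)
for u,v,r in c[0]:
  if 240<u<400: P=onz(i,u,v,.156); print(u,v,r,np.round(P,4),2*r/i['fx']*np.linalg.norm(P-np.array(i['cam_to_world'])[:3,3]))
go(.4625,-.394,.15)
E
```

```text
clock: 51.2
position: [0.4107, -0.3468, 0.2989]
eef_rot: [179.9, 2.5, -42.4]
[[327.65349606  90.79397149]
 [333.22973261 151.48099088]]
327.5 87.5 20.8 [ 0.4642 -0.3954  0.156 ] 0.030701773302386954
333.5 149.5 13.4 [ 0.4285 -0.3689  0.156 ] 0.020157271270992583
339.5 206.5 12.25 [ 0.3916 -0.342   0.156 ] 0.019305588335570053
246.5 240.5 23.2 [ 0.4207 -0.266   0.156 ] 0.039092822063389855
270.5 208.5 24.3 [ 0.4271 -0.3006  0.156 ] 0.03885448274965843
roll 0.000 (0.0 rows) dx 7.63 dy 0.04 dz 14.64 rows 2.7 t 51.25 pos [ 0.411  -0.3464  0.2994] rpy [179.9   2.4 -42.3]
```

```bash
python3 -m inch '{"plan":[{"dx":3.8,"dy":0,"dz":0,"roll":0,"jaw":6},{"dx":3.8,"dy":0,"dz":0,"roll":0,"jaw":6},{"dx":0,"dy":0,"dz":5,"roll":0,"jaw":6},{"dx":0,"dy":0,"dz":5,"roll":0,"jaw":6},{"dx":0,"dy":0,"dz":4.5,"roll":0,"jaw":6},{"dx":0,"dy":0,"dz":0,"roll":0,"jaw":6},{"dx":0,"dy":0,"dz":0,"roll":0,"jaw":1},{"dx":0,"dy":0,"dz":0,"roll":0,"jaw":1},{"dx":0,"dy":0,"dz":0,"roll":0,"jaw":1},{"dx":0,"dy":0,"dz":0,"roll":0,"jaw":1},{"dx":0,"dy":0,"dz":0,"roll":0,"jaw":1}]}' 60
python3 -m inch '{"plan":[{"dx":0,"dy":0,"dz":-4,"roll":0,"jaw":1},{"dx":0,"dy":0,"dz":-4,"roll":0,"jaw":1},{"dx":0,"dy":0,"dz":-5,"roll":0,"jaw":1},{"dx":0,"dy":0,"dz":0,"roll":0,"jaw":1}]}'
python3 - <<'E'
from h import *
go(.415,.148,.29)
E
```

```text
clock: 52.62
position: [0.4646, -0.3951, 0.1556]
eef_rot: [-180.0, 1.9, -42.3]
contact_force: [0.6, 1.8, 7.6]
finger_gap: 0.028
finger_force: 59.5
clock: 53.12
position: [0.4684, -0.3992, 0.2881]
eef_rot: [-179.9, 1.6, -42.4]
contact_force: [0.6, 0.0, -1.3]
finger_gap: 0.0282
finger_force: 60.5
roll 0.000 (0.0 rows) dx -40.81 dy -36.83 dz 1.03 rows 8.9 t 53.12 pos [ 0.4684 -0.3992  0.2881] rpy [-179.9    1.6  -42.4]
```

```bash
python3 -m inch '{"plan":[{"dx":-4.5,"dy":-4.1,"dz":0,"roll":0,"jaw":1},{"dx":-4.5,"dy":-4.1,"dz":0,"roll":0,"jaw":1},{"dx":-4.5,"dy":-4.1,"dz":0,"roll":0,"jaw":1},{"dx":-4.5,"dy":-4.1,"dz":0,"roll":0,"jaw":1},{"dx":-4.5,"dy":-4.1,"dz":0,"roll":0,"jaw":1},{"dx":-4.5,"dy":-4.1,"dz":0,"roll":0,"jaw":1},{"dx":-4.6,"dy":-4.1,"dz":0,"roll":0,"jaw":1},{"dx":-4.6,"dy":-4.1,"dz":0,"roll":0,"jaw":1},{"dx":-4.6,"dy":-4.0,"dz":0,"roll":0,"jaw":1},{"dx":0,"dy":0,"dz":0,"roll":0,"jaw":1},{"dx":0,"dy":0,"dz":5,"roll":0,"jaw":1},{"dx":0,"dy":0,"dz":5,"roll":0,"jaw":1}]}'|sed -n 2,3p
python3 -m inch '{"plan":[{"dx":0,"dy":0,"dz":3,"roll":0,"jaw":1},{"dx":0,"dy":0,"dz":0,"roll":0,"jaw":1},{"dx":0,"dy":0,"dz":0,"roll":0,"jaw":1}]}'
python3 - <<'E'
from h import *
go(.415,.148,.138)
E
```

```text
position: [0.4102, 0.1507, 0.1972]
eef_rot: [-180.0, 2.3, -42.4]
clock: 55.0
position: [0.4106, 0.1521, 0.1696]
eef_rot: [-179.9, 2.2, -42.4]
contact_force: [-0.4, -0.3, -0.8]
finger_gap: 0.0279
finger_force: 60.5
roll 0.000 (0.0 rows) dx 0.72 dy 0.01 dz 3.13 rows 0.5 t 55.00 pos [0.4106 0.1521 0.1696] rpy [-179.9    2.2  -42.4]
```

```bash
python3 -m inch '{"plan":[{"dx":0.3,"dy":0,"dz":1.6,"roll":0,"jaw":1},{"dx":0.3,"dy":0,"dz":1.2,"roll":0,"jaw":1},{"dx":0,"dy":0,"dz":0.3,"roll":0,"jaw":1},{"dx":0,"dy":0,"dz":0,"roll":0,"jaw":1},{"dx":0,"dy":0,"dz":0,"roll":0,"jaw":1}]}'|sed -n 2,4p
python3 -m inch '{"plan":[{"dx":0,"dy":0,"dz":0.2,"roll":0,"jaw":1},{"dx":0,"dy":0,"dz":0,"roll":0,"jaw":1}]}'|sed -n 2,4p
python3 -m inch '{"plan":[{"dx":0,"dy":0,"dz":0.15,"roll":0,"jaw":1},{"dx":0,"dy":0,"dz":0,"roll":0,"jaw":1}]}'|sed -n 2,4p
python3 -m inch '{"plan":[{"dx":0,"dy":0,"dz":0.15,"roll":0,"jaw":1},{"dx":0,"dy":0,"dz":0,"roll":0,"jaw":1}]}'|sed -n 2,4p
```

```text
position: [0.4137, 0.1492, 0.1378]
eef_rot: [-180.0, 2.3, -42.4]
contact_force: [0.6, 0.0, -1.8]
position: [0.4136, 0.1492, 0.1357]
eef_rot: [-180.0, 2.3, -42.4]
contact_force: [-0.2, -0.9, 0.9]
position: [0.4141, 0.1493, 0.1354]
eef_rot: [-180.0, 2.2, -42.3]
contact_force: [-1.4, -1.1, 9.5]
position: [0.4145, 0.1493, 0.135]
eef_rot: [-179.9, 2.2, -42.2]
contact_force: [-2.5, -1.8, 16.6]
```

```bash
python3 -m inch '{"plan":[{"dx":0,"dy":0,"dz":0.15,"roll":0,"jaw":1},{"dx":0,"dy":0,"dz":0,"roll":0,"jaw":1}]}'|sed -n 2,4p
python3 -m inch '{"plan":[{"dx":0,"dy":0,"dz":0.2,"roll":0,"jaw":1},{"dx":0,"dy":0,"dz":0,"roll":0,"jaw":1}]}'|sed -n 2,4p
python3 -m inch '{"plan":[{"dx":0,"dy":0,"dz":0.1,"roll":0,"jaw":1},{"dx":0,"dy":0,"dz":0,"roll":0,"jaw":1}]}'|sed -n 2,4p
```

```text
position: [0.413, 0.149, 0.1309]
eef_rot: [180.0, 2.3, -42.4]
contact_force: [-0.1, 0.7, -1.4]
position: [0.4128, 0.149, 0.1283]
eef_rot: [179.9, 2.3, -42.4]
contact_force: [0.6, 0.7, -1.5]
position: [0.413, 0.1492, 0.1277]
eef_rot: [179.9, 2.3, -42.4]
contact_force: [0.3, -0.6, -2.1]
```

Second logger clicked as well: the force dropped to zero and the foot reached bench level unloaded. Now to beaker B.

```bash
python3 -m inch '{"plan":[{"dx":0,"dy":0,"dz":-5.5,"roll":0,"jaw":1},{"dx":0,"dy":0,"dz":-5.5,"roll":0,"jaw":1},{"dx":0,"dy":0,"dz":-6,"roll":0,"jaw":1},{"dx":0,"dy":0,"dz":0,"roll":0,"jaw":1},{"dx":0,"dy":0,"dz":0,"roll":0,"jaw":1}]}'|sed -n 2,2p
python3 - <<'E'
from h import *
go(.5,-.066,.29)
E
```

```text
position: [0.4174, 0.1444, 0.297]
roll 0.000 (0.0 rows) dx 20.30 dy 9.97 dz -0.12 rows 3.6 t 57.75 pos [0.4174 0.1444 0.297 ] rpy [179.9   2.3 -42.4]
```

```bash
python3 -m inch '{"plan":[{"dx":5.1,"dy":2.5,"dz":0,"roll":0,"jaw":1},{"dx":5.1,"dy":2.5,"dz":0,"roll":0,"jaw":1},{"dx":5.1,"dy":2.5,"dz":0,"roll":0,"jaw":1},{"dx":5,"dy":2.5,"dz":0,"roll":0,"jaw":1},{"dx":0,"dy":0,"dz":0,"roll":0,"jaw":1},{"dx":0,"dy":0,"dz":0,"roll":0,"jaw":1}]}'|sed -n 2,2p
python3 - <<'E'
from h import *
go(.5,-.067,.138)
E
```

```text
position: [0.4998, -0.0659, 0.2878]
roll 0.000 (0.0 rows) dx 0.73 dy 0.01 dz 14.96 rows 2.4 t 58.50 pos [ 0.4998 -0.0659  0.2878] rpy [179.8   2.4 -42.4]
```

```bash
python3 -m inch '{"plan":[{"dx":0.35,"dy":0,"dz":4,"roll":0,"jaw":1},{"dx":0.35,"dy":0,"dz":4,"roll":0,"jaw":1},{"dx":0,"dy":0,"dz":3.5,"roll":0,"jaw":1},{"dx":0,"dy":0,"dz":2.8,"roll":0,"jaw":1},{"dx":0,"dy":0,"dz":0.5,"roll":0,"jaw":1},{"dx":0,"dy":0,"dz":0,"roll":0,"jaw":1},{"dx":0,"dy":0,"dz":0,"roll":0,"jaw":1}]}'|sed -n 2,4p
python3 -m inch '{"plan":[{"dx":0,"dy":0,"dz":0.3,"roll":0,"jaw":1},{"dx":0,"dy":0,"dz":0,"roll":0,"jaw":1}]}'|sed -n 2,4p
python3 -m inch '{"plan":[{"dx":0,"dy":0,"dz":0.15,"roll":0,"jaw":1},{"dx":0,"dy":0,"dz":0,"roll":0,"jaw":1}]}'|sed -n 2,4p
```

```text
position: [0.5023, -0.0663, 0.1429]
eef_rot: [-179.9, 2.2, -42.3]
contact_force: [-0.1, 0.3, -0.4]
position: [0.5012, -0.0667, 0.1388]
eef_rot: [180.0, 2.3, -42.4]
contact_force: [-0.4, 0.0, -1.0]
position: [0.5011, -0.0667, 0.1369]
eef_rot: [179.9, 2.3, -42.4]
contact_force: [0.2, 0.5, -1.9]
```

```bash
python3 -m inch '{"plan":[{"dx":0,"dy":0,"dz":0.25,"roll":0,"jaw":1},{"dx":0,"dy":0,"dz":0,"roll":0,"jaw":1}]}'|sed -n 2,4p
python3 -m inch '{"plan":[{"dx":0,"dy":0,"dz":0.12,"roll":0,"jaw":1},{"dx":0,"dy":0,"dz":0,"roll":0,"jaw":1}]}'|sed -n 2,4p
```

```text
position: [0.5009, -0.0666, 0.1342]
eef_rot: [179.9, 2.3, -42.4]
contact_force: [0.5, -0.4, -1.1]
position: [0.5013, -0.0665, 0.1336]
eef_rot: [180.0, 2.3, -42.4]
contact_force: [0.8, -0.3, 1.9]
```

Floor contact is at z=0.1336 as predicted. I'll release, retreat upward and check from the wrist and side cameras.

```bash
python3 -m inch '{"plan":[{"dx":0,"dy":0,"dz":0,"roll":0,"jaw":2.9},{"dx":0,"dy":0,"dz":0,"roll":0,"jaw":3.1},{"dx":0,"dy":0,"dz":0,"roll":0,"jaw":3.5},{"dx":0,"dy":0,"dz":0,"roll":0,"jaw":5},{"dx":0,"dy":0,"dz":0,"roll":0,"jaw":5.5},{"dx":0,"dy":0,"dz":0,"roll":0,"jaw":5.5},{"dx":0,"dy":0,"dz":-4,"roll":0,"jaw":5.5},{"dx":0,"dy":0,"dz":-5,"roll":0,"jaw":5.5},{"dx":0,"dy":0,"dz":-5,"roll":0,"jaw":5.5},{"dx":-5,"dy":0,"dz":-4,"roll":0,"jaw":5.5},{"dx":-5,"dy":0,"dz":0,"roll":0,"jaw":5.5},{"dx":0,"dy":0,"dz":0,"roll":0,"jaw":5.5}]}'|sed -n 2,5p
python3 - <<'E'
from h import *
a=snap('wrist','z1.png'); b=snap('side','z2.png')
c=cv2.resize(b[170:310,270:390],(430,500),interpolation=cv2.INTER_CUBIC)
cv2.imwrite('pics/z3.png',np.hstack([cv2.resize(a[:,130:430],(370,500)),c])[:,:,::-1]); print(read_state()['clock'])
E
```

```text
position: [0.4317, -0.0035, 0.3174]
eef_rot: [-179.9, 2.2, -42.2]
contact_force: [1.0, -0.3, 0.5]
finger_gap: 0.0546
61.975
```

View pics/z3.png

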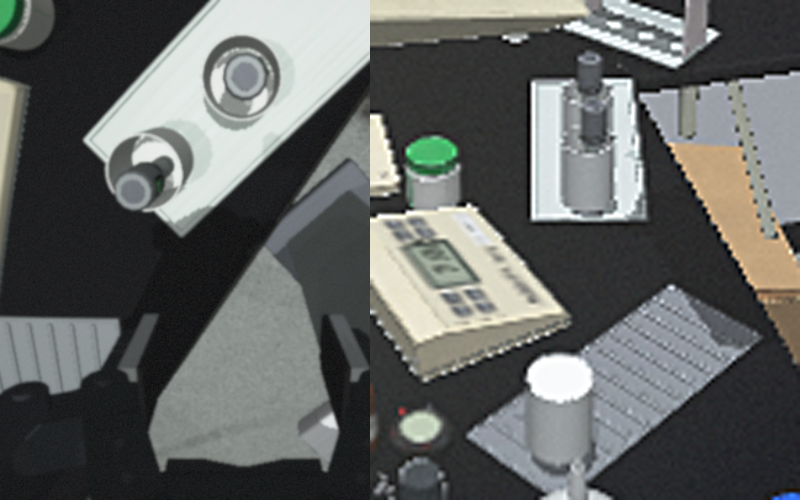

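```bash
python3 - <<'E'
from h import *
i=camera_info('wrist'); print('pred heads',proj(i,[[.5008,.039,.134],[.5011,-.0665,.134]]),'seen (241,150),(329,60)')
print(onz(i,241,150,.134),onz(i,329,60,.134),read_state()['clock'])
E
```

```text
pred heads [[237.22431797 150.00099813]
 [327.54185371  61.56890339]] seen (241,150),(329,60)
[0.49858528 0.03658609 0.134     ] [ 0.50119264 -0.06815393  0.134     ] 61.975
```

Both loggers stand upright, with heads within 3 mm of where they were released. The third beaker is still upside down on the mat, so I'm signing off.

```bash
python3 -c "
from plant import sign_off; print(sign_off())"
```

```text
the job is handed in; nothing more can be done
None
```

The job is handed in: both loggers in the rack (its middle hole was empty) clicked on against the bench, judging by the press force, and stand foot down in their own mouth-up beakers on the tray; the spare beaker is still upside down on the mat, and the arm was kept clear of the wash bottle, stopwatch and sample jar.

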